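# Reset a worn gate valve to one true turn open

### The arm

A 7-joint arm with a two-finger parallel gripper is mounted at the origin on the work surface. World frame = base frame: x ahead of the robot, y to its left, z up, the work surface at z = 0. Lengths are in mm, angles in rad, forces in N, time in s.
With the tool pointing down it reaches from about 400 to 875 mm from the base axis. Payload 4.4 kg.
Tool frame: the origin (TCP) lies midway between the tips of the shut fingers; the grasp point (between the pads) lies 19 mm behind it; x points along the fingers, z is the direction in which the jaws open and shut, and the axes are right-handed (so a half turn about x gives the same grasp; the last joint's range is limited). The gripper opens to 85 mm and grips with 20 to 120 N. Pads are 22 mm wide; open, the fingers measure 114 mm over their backs; the gripper's body (76 mm by 85 mm) begins 54 mm behind the grasp point. The pads swing forward as they close: fully open they stand 13 mm farther back than shut.
Start: joints at [1.251, 0.628, 0.038, 1.517, -0.027, 0.996, -0.02], TCP at [163.232, -629.184, 231.313] pointing down, gripper open.
Joint ranges: [-3.06, 3.06], [-0.37, 2.12], [-1.25, 1.32], [0.18, 2.47], [-1.1, 4.24], [0.23, 1.98], [-2.94, 2.94]. Speed limits (rad/s): [2.57, 2.57, 3.14, 3.14, 3.14, 3.14, 3.14].

### API

Orientations are given as [roll, pitch, yaw] about the fixed x, y, z axes, in that order (R = Rz(yaw) Ry(pitch) Rx(roll)).
In Python, from cell import ctrl gives the robot as it stands. The module is installed in compiled form; this text tells all that it offers.
- The arm moves only by the tool servo_tool, never from a script. Its argument "rows" is a list of rows, each an object of numbers: "dx", "dy", "dz": the shift along the tool's x, y, z in units of 750 mm (1.0 is 750 mm); "wx", "wy", "wz": the turn, a rotation vector about the tool's x, y, z in units of 6 degrees (1.0 is 6 degrees); "fingers": the closure, from 0 (fully open) to 1 (shut). In form: [{"dx": .., "dy": .., "dz": .., "wx": .., "wy": .., "wz": .., "fingers": ..}, ...]. A call has 1 to 5 rows; each row shifts and turns the commanded pose from where the row before left it, along the tool's axes as they then stand; what a row does not reach is not made up. A row lasts 1/8 s, in which the tool goes at most 62.5 mm and 10.7 degrees, less where a joint would pass 70% of its speed; a pose out of reach is approached as far as the arm can. A call with a number of a shift or a turn outside -1 to 1 is refused whole. A call with a gripper value outside its range is refused whole. The fingers move at their own pace and stop on an object; the grip force is fixed at half the most. Time passes only in rows, so rows that do not move let the fingers close. It gives the time, the measured TCP pose, the force and the opening at its end, in the units of the state.
- ctrl.read_state(): the state, without advancing time (a new reading comes with each control period).
- ctrl.get_image(name): name is "scene" or "top" or "wrist"; returns the picture (384x512x3 uint8, red, green, blue); there is no depth.
- ctrl.camera_info(name): a dict with "fovy" (degrees; the focal length in pixels is half the picture's height over the tangent of half this angle, whatever the lens; pixels are square), "cx", "cy" (the principal point, pixels), "k1" (the pictures are not rectified: a ray, as slopes to the right and down, at radius r is drawn at 1 + k1 r^2 times it, then the intrinsics apply), "R" (3x3) and "t" (3): a world point X has camera coordinates R X + t. Camera axes: x right, y down, z forward; pixel columns grow to the right and rows downward; lengths in mm; the calibration is good to about 2 mm. A picture is of the moment at which its call begins: read the wrist's pose just before it. camera_info takes no time and is no camera call; for the wrist camera it gives the pose at the moment of the call.
- ctrl.finish_job(): hands the job in, once; it reports no verdict.
Trained networks look in the newest picture that a camera, given by its name, has taken for a name from the list of things; names that differ only in an ending like _2 or _b are one class to them, and where a whole thing is asked for, a point or a joint stands for the part that bears it (a point fixed in the world has none). Each returns a list of dicts, best first, with "conf" (0 to 1); they miss things now and then, are a little off and sometimes report something else, mostly with a low value. They report only what shows in the picture. A call takes as long as a camera call. They do not tell look-alikes from the thing itself.
- ctrl.search_frame(label, camera): "extent" ([centre column, centre row, width, height] in pixels, round what is visible of it).
- ctrl.silhouettes(label, camera): "region" (384x512 bool, what is visible of it) and "extent" ([centre column, centre row, width, height] in pixels, round what is visible of it).
- ctrl.mark_of(label, camera): "point" ([column, row] in pixels: a listed point, or the origin of a listed thing).
The state is a dict: "clock": time; "qpos": joint angles; "qd": joint speeds; "tau": joint torques, N m; "eef_pos": TCP position; "tool_rot": TCP orientation; "force": force on the tool from outside, world axes, zero at the start; "torque": the same for the moment, N m; "width": finger opening in mm.
Only numpy, scipy, OpenCV 4.12 (cv2) and the standard library are available. Lean on these libraries where they do the work, as an engineer would, in place of code of your own. Each camera call takes 0.05 s, during which the arm holds its last target.

### The job

On the bench stands a small gate valve with a handwheel; it is partly open and its wheel has a lot of slack. Using the wheel's handle, close the valve gently (clockwise from above) until you feel the gate seat, then open it by exactly one full turn of the screw, counting only from where the slack is taken up and the stem really starts to lift, and let go. Never force the wheel so hard that its safety clutch slips, and leave the other things on the bench where they are.

Things in the scene. Friction and masses are not known exactly. Their poses are not given: they have to be found in the camera images.
- valve: grey gate valve bolted down on a steel base plate 130 x 150 x 12 mm, a pipe stub (42 mm diameter, 194 mm over its dark end flanges) through it along its y axis. Fixed. Origin on the bench surface exactly under the vertical wheel axis; x and y along the plate's sides, z up.
- wheel: dark steel handwheel on the valve, turning about the vertical axis over the valve's origin; its own origin is the valve's origin (bench level), its x axis points to the handle. Rim 130 mm across its centre line, 14 mm thick, centred 122 mm above the bench; hub at about 100 mm. Starts 0.35 to 0.65 screw turn open.
- clutch (a joint): slip (rad) of the safety clutch, a steel disc 34 mm in diameter under the wheel hub, between wheel and screw: 0 as found, and it stays 0 until more than about 23 N is put along the circle at the handle, either way; then it slips and does not come back.
- axis (a point): wheel axis at rim height, 122 mm above the valve's origin. Clockwise from above closes. At each change of direction the loose wheel first turns through slack, a quarter to six tenths of a turn (at the start an unknown part of it), at under 1 N; then the screw turns too, taking 3 to 5 N along the circle at the handle. At the seat the force climbs 1.4 N per mm of handle travel and springs back when eased.
- grip (a point): middle of the upright black handle on the rim: a round post 20 mm in diameter, 50 mm tall (133 to 183 mm above the bench); this point is 161 mm above the bench, 65 mm from the wheel axis. The handle spins freely on its pin, so it can be held with an unchanged gripper heading while it goes round. Nothing else on the valve stands above 133 mm.
- stem_top (a point): centre of the top end of the brass stem, 12 mm in diameter, standing up in the middle of the wheel hub on the wheel axis. The stem does not turn with the wheel; it rises 3 mm for each full turn of the screw. With the gate seated this point is 115 mm above the bench, and one true turn open 118 mm.
- glue: white glue bottle with a blue cap, 32 mm in diameter, 85 mm tall, standing near the valve; origin at the centre of its underside. Bystander.
- grinder: pale blue pencil grinder 150 mm long, 24 mm thick, lying on two rubber rests; origin under its middle. Bystander.
- dish: amber glass dish, 80 mm across, 22 mm high; origin at the centre of its underside. Bystander.
- reel: reel of solder wire with black cheeks, 56 mm in diameter, 38 mm tall, near the valve; origin at the centre of its underside. Bystander.
- spanner: steel spanner 150 mm long, lying flat near the valve; origin under its middle. Bystander.
- tin: copper cup, 72 mm across, 50 mm tall; origin at the centre of its underside. Bystander.
- tissues: pale green tissue box 120 x 230 x 60 mm; origin at the centre of its underside. Bystander.
Not all that is in view belongs to the job. Several things have the shape of the valve; the one meant has the colours described above.

How it is judged (in metres and radians):
On the way:
1. the gate is closed onto its seat (stem within 0.2 mm of its lowest place) (z of stem_top in the frame of valve below 0.1152 m), for 0.2 s.
At the end, for the whole second after the job is handed in: after having been closed onto its seat, the valve stands one true screw turn open, within 0.13 turn (stem lifted 3.0 mm, give or take 0.4 mm), with the wheel at rest and released (z of stem_top in the frame of valve between 0.1176 and 0.1184 m and angular speed of wheel below 0.1 rad/s); the robot touches nothing.
It fails at once if the wheel is forced: its safety clutch slips by more than 0.15 rad (value of joint clutch above 0.15 rad or value of joint clutch below -0.15 rad).
It fails at once if one of the other things on the bench is shifted by more than 30 mm (distance of any of glue, grinder, dish, reel, spanner, tin, tissues from where it was at the start of the episode above 0.03 m).
It also fails if it takes over 72 s, if anything falls off the work surface, if the arm or the gripper's body presses on something with over 40 N, if the wrist force passes 120 N, or if a joint passes its speed limit or range.

## Working session

There is one attempt and no reset: what is moved stays moved. The work goes in short steps, Python scripts to look and compute and a tool call to move; the robot and the scene stay as the last step left them, time stands still between calls to the robot, and variables do not carry over. Pictures are saved under pics/ and viewed, and the job is handed in when it is done.

Besides the shell and the picture viewer there is one more tool, called after "Call:" as a command line: name --argument value ..., lists and objects as JSON in quotes. servo_tool: Moves the arm, as the interface text tells. Its arguments: {"type":"object","properties":{"rows":{"type":"array"}},"required":["rows"]}

```bash
mkdir -p pics; cat > h.py <<'E'
from cell import ctrl
import numpy as np, cv2
def save(n,img): cv2.imwrite('pics/'+n,cv2.cvtColor(img,cv2.COLOR_RGB2BGR))
def K(ci):
    f=192/np.tan(np.radians(ci['fovy'])/2); return f
def ray(ci,px):
    f=K(ci); d=np.array([(px[0]-ci['cx'])/f,(px[1]-ci['cy'])/f]); u=d.copy()
    for _ in range(20): u=d/(1+ci['k1']*(u@u))
    R=np.array(ci['R']);t=np.array(ci['t'])
    return -R.T@t, R.T@np.array([u[0],u[1],1.])
def onz(ci,px,z):
    c,d=ray(ci,px); return c+d*(z-c[2])/d[2]
def proj(ci,X):
    c=np.array(ci['R'])@np.array(X,float)+np.array(ci['t']); u=c[:2]/c[2]; u=u*(1+ci['k1']*(u@u)); f=K(ci)
    return np.array([u[0]*f+ci['cx'],u[1]*f+ci['cy']])
E
python3 - <<'E'
from h import *
for n in ['scene','top','wrist']:
    save(n+'0.png',ctrl.get_image(n))
    ci=ctrl.camera_info(n); print(n,ci['fovy'],ci['k1'],-np.array(ci['R']).T@ci['t'])
    for l in ['valve','grip','axis','stem_top']:
        for r in ctrl.mark_of(l,n)[:3]: print(l,r['conf'],r['point'],onz(ci,r['point'],{'valve':0,'grip':161,'axis':122,'stem_top':116}[l]))
print(ctrl.read_state())
E
```

```text
scene 50.33002583240503 -0.12171926517043784 [1642.27194385  176.42537062 1091.6605855 ]
valve 0.73 [247.5, 206.1] [534.66878246  23.70002604   0.        ]
valve 0.73 [294.3, 173.5] [330.49135303 199.21067661   0.        ]
valve 0.72 [222.1, 272.5] [849.70138639 -29.05055013   0.        ]
grip 0.72 [242.6, 183.7] [588.80800498  18.35605097 161.        ]
grip 0.63 [229.4, 167.3] [501.66181676 -39.29071088 161.        ]
grip 0.52 [186.6, 154.2] [ 431.38804985 -212.86894459  161.        ]
axis 0.97 [200.2, 154.2] [ 378.12642154 -174.83256881  122.        ]
axis 0.94 [298.8, 145.8] [302.31616608 212.36909409 122.        ]
axis 0.76 [243.1, 182.7] [539.10972059  12.94841619 122.        ]
top 43.491821467403334 0.00819080279505795 [ 440.04565329  112.10647152 1610.17578803]
valve 0.93 [286.8, 107.9] [868.13099402 -22.57826098   0.        ]
valve 0.68 [274.5, 203.5] [541.53728135  24.70564171   0.        ]
valve 0.68 [216.5, 270.4] [322.43287468 219.97042317   0.        ]
grip 0.61 [356.7, 239.6] [ 420.10410438 -211.57386635  161.        ]
grip 0.44 [299.8, 208.1] [516.62567181 -42.67264634
[... 321 characters left out ...]
57 [ 228.29592062 -612.16029151  374.31105939]
{'clock': 0.75, 'qpos': array([ 1.25118904,  0.62835965,  0.03849264,  1.51742057, -0.02699678,
        0.99628351, -0.01998457]), 'qd': array([ 0.00010601, -0.00010196,  0.00132272, -0.00030465,  0.00069506,
        0.00025154,  0.00046782]), 'tau': array([-7.03167843e-04, -5.63168907e+01,  1.22469340e+00, -1.93761063e+01,
        1.07460556e-02,  1.64878627e-03,  3.84696675e-07]), 'eef_pos': array([ 163.24163617, -629.18037469,  231.3328623 ]), 'tool_rot': array([ 0.71922683,  1.57073498, -0.59776455]), 'force': array([-0.3095308 , -0.92853454, -0.12982037]), 'torque': array([ 0.06551379, -0.04565648, -0.00484568]), 'width': 85.47276063332471}
```

View pics/scene0.png

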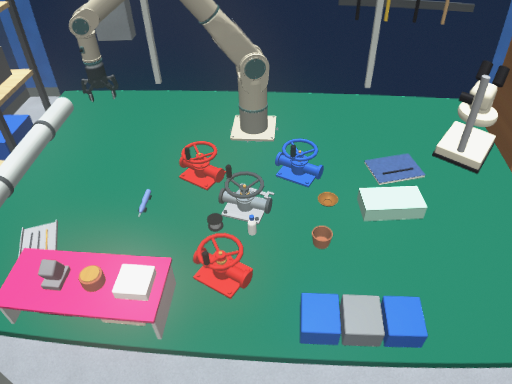

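View pics/top0.png

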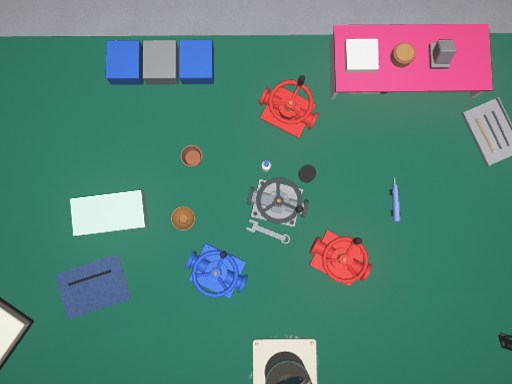

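View pics/wrist0.png

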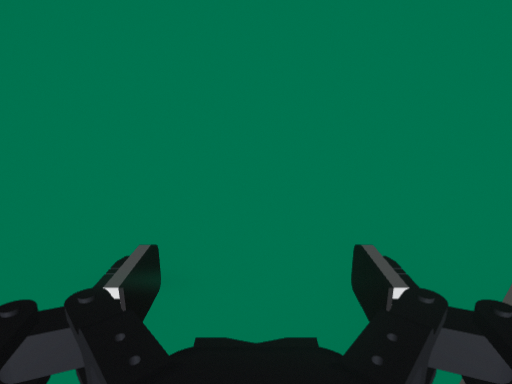

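Candidates for "valve" in the top image are red (290,102), red (344,260), blue (216,273) and grey (278,202). By its colours, the grey one is the right valve. I'll check that in a close crop and find the jaw heading.

```bash
python3 - <<'E'
from h import *
img=ctrl.get_image('top'); c=img[150:260,220:350]; save('crop1.png',cv2.resize(c,None,fx=5,fy=5,interpolation=cv2.INTER_CUBIC))
ci=ctrl.camera_info('top')
print(onz(ci,(278,200),122),onz(ci,(300,208.5),183))
from scipy.spatial.transform import Rotation as Ro
s=ctrl.read_state(); print(Ro.from_euler('xyz',s['tool_rot']).as_matrix().round(3))
w=ctrl.camera_info('wrist'); print(np.array(w['R']).round(3))
for l in ['glue','reel','spanner']:
  print(l,[ (r['conf'],onz(ci,r['point'],0).round()) for r in ctrl.mark_of(l,'top')])
E
```

```text
[544.59113137  20.29560863 122.        ] [514.26772439 -40.8924787  183.        ]
[[ 0.     0.968  0.251]
 [-0.     0.251 -0.968]
 [-1.     0.     0.   ]]
[[ 0.251 -0.968  0.001]
 [-0.933 -0.242  0.266]
 [-0.257 -0.067 -0.964]]
glue [(0.41, array([665.,  56.,   0.]))]
reel [(0.78, array([646., -77.,   0.])), (0.46, array([ 539., -376.,    0.])), (0.38, array([517., 565.,   0.]))]
spanner [(0.58, array([455.,  46.,   0.]))]
```

View pics/crop1.png

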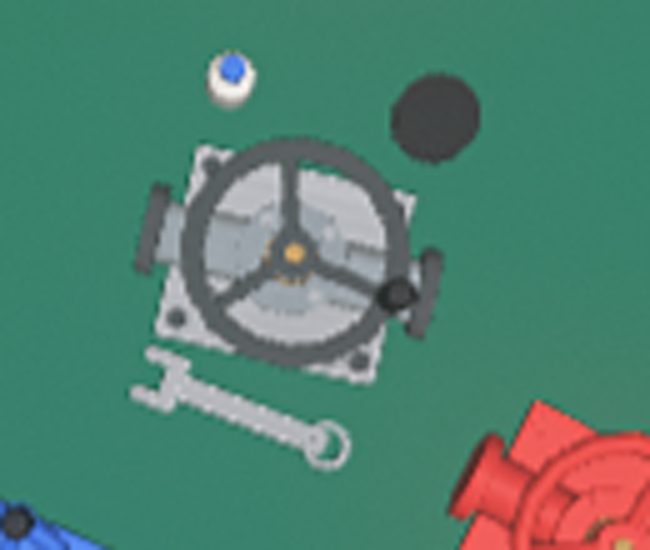

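The crop confirms it: a grey valve with a dark wheel. The brass stem is at top px (279,200.6) and the black handle at (299.6,208.8). The other valves are red or blue. I'll rotate so tool y = +x world and tool z = −y world, then go and hover over it.

Call:
servo_tool --rows '[{"dx": -0.044, "wx": 0.807}, {"dx": -0.044, "wx": 0.807}, {"dx": -0.044, "wx": 0.806}, {"dy": 0.036, "dz": -0.057}, {"dy": 0.036, "dz": -0.057}]'

```text
schema error: expected keys dx, dy, dz, wx, wy, wz, fingers
```

Call:
servo_tool --rows '[{"dx": -0.044, "dy": 0, "dz": 0, "wx": 0.807, "wy": 0, "wz": 0, "fingers": 0}, {"dx": -0.044, "dy": 0, "dz": 0, "wx": 0.807, "wy": 0, "wz": 0, "fingers": 0}, {"dx": -0.044, "dy": 0, "dz": 0, "wx": 0.806, "wy": 0, "wz": 0, "fingers": 0}, {"dx": 0, "dy": 0.036, "dz": -0.057, "wx": 0, "wy": 0, "wz": 0, "fingers": 0}, {"dx": 0, "dy": 0.036, "dz": -0.057, "wx": 0, "wy": 0, "wz": 0, "fingers": 0}]'

```text
clock: 1.58
eef_pos: [217.8, -542.9, 330.7]
tool_rot: [0.697, 1.57, -0.875]
force: [0.7, -0.6, -0.2]
width: 85.2
```

Call:
servo_tool --rows '[{"dx": 0, "dy": 0.036, "dz": -0.057, "wx": 0, "wy": 0, "wz": 0, "fingers": 0}, {"dx": 0, "dy": 0.036, "dz": -0.057, "wx": 0, "wy": 0, "wz": 0, "fingers": 0}, {"dx": 0, "dy": 0.036, "dz": -0.057, "wx": 0, "wy": 0, "wz": 0, "fingers": 0}, {"dx": 0, "dy": 0.036, "dz": -0.057, "wx": 0, "wy": 0, "wz": 0, "fingers": 0}, {"dx": 0, "dy": 0.036, "dz": -0.057, "wx": 0, "wy": 0, "wz": 0, "fingers": 0}]'

```text
clock: 2.2
eef_pos: [352.9, -328.5, 330.6]
tool_rot: [0.947, 1.57, -0.624]
force: [0.8, -1.0, 0.3]
width: 85.4
```

Call:
servo_tool --rows '[{"dx": 0, "dy": 0.036, "dz": -0.057, "wx": 0, "wy": 0, "wz": 0, "fingers": 0}, {"dx": 0, "dy": 0.036, "dz": -0.057, "wx": 0, "wy": 0, "wz": 0, "fingers": 0}, {"dx": 0, "dy": 0.036, "dz": -0.057, "wx": 0, "wy": 0, "wz": 0, "fingers": 0}, {"dx": 0, "dy": 0.036, "dz": -0.057, "wx": 0, "wy": 0, "wz": 0, "fingers": 0}, {"dx": 0, "dy": 0.036, "dz": -0.057, "wx": 0, "wy": 0, "wz": 0, "fingers": 0}]'

```text
clock: 2.82
eef_pos: [487.8, -114.7, 330.6]
tool_rot: [1.18, 1.57, -0.39]
force: [0.8, 0.2, -0.7]
width: 85.1
```

Call:
servo_tool --rows '[{"dx": 0, "dy": 0.036, "dz": -0.057, "wx": 0, "wy": 0, "wz": 0, "fingers": 0}, {"dx": 0, "dy": 0.036, "dz": -0.057, "wx": 0, "wy": 0, "wz": 0, "fingers": 0}, {"dx": 0, "dy": 0.036, "dz": -0.057, "wx": 0, "wy": 0, "wz": 0, "fingers": 0}, {"dx": 0, "dy": 0, "dz": 0, "wx": 0, "wy": 0, "wz": 0, "fingers": 0}, {"dx": 0, "dy": 0, "dz": 0, "wx": 0, "wy": 0, "wz": 0, "fingers": 0}]'

```text
clock: 3.45
eef_pos: [567.6, 11.4, 330.1]
tool_rot: [-0.665, 1.57, -2.236]
force: [0.3, -0.7, 1.0]
width: 86.0
```

```bash
python3 - <<'E'
from h import *
from scipy.spatial.transform import Rotation as Ro
s=ctrl.read_state(); ci=ctrl.camera_info('wrist'); save('w1.png',ctrl.get_image('wrist'))
print(s['clock'],s['eef_pos'],s['qpos'].round(2),s['force'].round(2)); print(Ro.from_euler('xyz',s['tool_rot']).as_matrix().round(3))
for l,z in [('grip',161),('axis',122),('stem_top',116)]:
  for r in ctrl.mark_of(l,'wrist')[:3]: print(l,r['conf'],r['point'],onz(ci,r['point'],z).round(1))
print(ctrl.camera_info('wrist')==ci if 0 else -np.array(ci['R']).T@ci['t'])
E
```

```text
3.45 [567.61253768  11.43552444 330.09972324] [ 0.01  0.41 -0.12  1.61  0.06  1.12 -1.69] [ 0.32 -0.71  0.96]
[[-0.001  1.     0.   ]
 [-0.001  0.    -1.   ]
 [-1.    -0.001  0.001]]
grip 0.92 [461.4, 308.0] [ 417.7 -217.9  161. ]
grip 0.73 [307.4, 225.3] [515.8 -42.3 161. ]
axis 0.9 [251.9, 190.3] [543.1  15.4 122. ]
axis 0.36 [306.3, 225.0] [501.3 -47.7 122. ]
stem_top 0.44 [252.1, 187.8] [544.4  15.2 116. ]
[634.95183845  11.7253677  473.06468016]
```

View pics/w1.png

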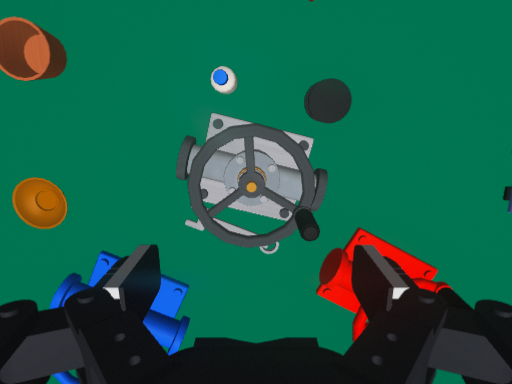

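The wrist view shows the grey valve with its stem at px (251,187) and the handle from (299,211) up to (308,230). I'll refine the wheel centre with a circle fit.

```bash
python3 - <<'E'
from h import *
from scipy.optimize import least_squares
for cam in ['wrist','top','scene']:
  ci=ctrl.camera_info(cam); ctrl.get_image(cam)
  for r in ctrl.silhouettes('wheel',cam)[:4]:
    m=r['region'].astype(np.uint8); cs,_=cv2.findContours(m,cv2.RETR_EXTERNAL,cv2.CHAIN_APPROX_NONE)
    c=max(cs,key=cv2.contourArea)[:,0,:].astype(float)
    P=np.array([onz(ci,p,122)[:2] for p in c])
    f=lambda q:np.hypot(P[:,0]-q[0],P[:,1]-q[1])-q[2]
    s=least_squares(f,[*P.mean(0),70],loss='soft_l1',f_scale=1.5); print(cam,r['conf'],np.round(r['extent']),s.x.round(1))
  for l,z in [('grip',161)]:
    for r in ctrl.mark_of(l,cam)[:4]: print(l,r['conf'],r['point'],onz(ci,r['point'],z).round(1))
ci=ctrl.camera_info('wrist')
print(onz(ci,(308,231),183),onz(ci,(300,213),140), onz(ci,(251.5,187.5),116))
w=cv2.imread('pics/w1.png')[160:260,170:340]; cv2.imwrite('pics/w1c.png',cv2.resize(w,None,fx=4,fy=4,interpolation=cv2.INTER_CUBIC))
E
```

```text
wrist 0.67 [253. 186. 132. 127.] [545.   15.8  70.9]
wrist 0.6 [411. 310. 122.  62.] [ 334.7 -172.5   97.9]
wrist 0.52 [ 67. 377.  23.  14.] [283.9 264.   11.6]
grip 0.9 [306.0, 224.0] [517.2 -41.5 161. ]
grip 0.9 [460.8, 307.1] [ 418.3 -217.6  161. ]
grip 0.42 [233.0, 228.1] [512.8  34.1 161. ]
top 0.81 [292.  99.  41.  45.] [858.  -24.2  68.8]
top 0.71 [216. 274.  46.  47.] [324.5 216.4  68.6]
top 0.56 [354. 257.  24.  47.] [ 370.  -205.4   51.2]
grip 0.54 [354.5, 237.5] [ 426.4 -205.2  161. ]
grip 0.51 [221.6, 254.6] [380.6 193.8 161. ]
grip 0.48 [276.2, 205.5] [525.3  28.4 161. ]
grip 0.44 [300.8, 78.2] [918.6 -54.2 161. ]
scene 0.75 [301. 150.  35.  25.] [324.5 214.6  70.4]
scene 0.64 [246. 183.  39.  33.] [545.4  15.7  70.2]
scene 0.64 [220. 252.  45.  38.] [857.2 -24.5  69.9]
scene 0.61 [199. 154.  35.  24.] [ 364.2 -183.1   71.4]
grip 0.62 [206.1, 256.7] [913.9 -53.2 161. ]
grip 0.55 [188.0, 151.4] [ 413.6 -211.2  161. ]
grip 0.49 [229.3, 168.6] [509.1 -38.7 161. ]
grip 0.47 [295.5, 147.1] [365.4 198.3 161. ]
[518.81159392 -38.46522129 183.        ] [522.61621692 -36.33874292 140.        ] [545.28446577  16.83964265 116.        ]
```

View pics/w1c.png

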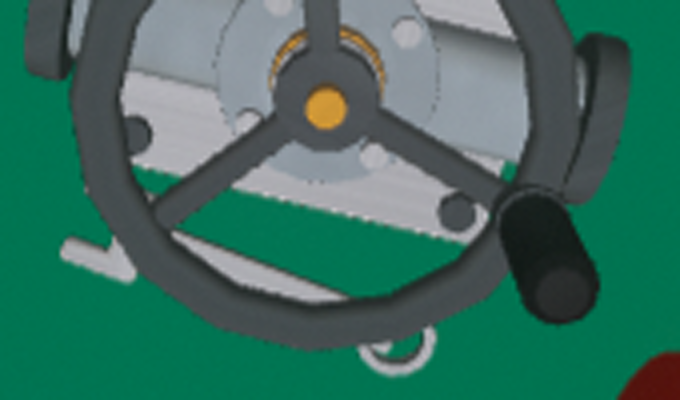

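Call:
servo_tool --rows '[{"dx": 0, "dy": -0.034, "dz": 0.036, "wx": 0, "wy": 0, "wz": 0, "fingers": 0}, {"dx": 0, "dy": -0.034, "dz": 0.036, "wx": 0, "wy": 0, "wz": 0, "fingers": 0}, {"dx": 0.05, "dy": 0, "dz": 0, "wx": 0, "wy": 0, "wz": 0, "fingers": 0}, {"dx": 0.05, "dy": 0, "dz": 0, "wx": 0, "wy": 0, "wz": 0, "fingers": 0}, {"dx": 0, "dy": 0, "dz": 0, "wx": 0, "wy": 0, "wz": 0, "fingers": 0}]'

```text
clock: 4.72
eef_pos: [515.1, -41.7, 253.4]
tool_rot: [-1.623, 1.565, 3.09]
force: [0.1, 0.4, -0.5]
width: 85.1
```

```bash
python3 - <<'E'
from h import *
s=ctrl.read_state(); ci=ctrl.camera_info('wrist'); save('w2.png',ctrl.get_image('wrist'))
print(s['clock'],s['eef_pos'],s['force'].round(2))
for l,z in [('grip',161),('axis',122)]:
  for r in ctrl.mark_of(l,'wrist')[:3]: print(l,r['conf'],r['point'],onz(ci,r['point'],z).round(1))
for z in (133,183): print(proj(ci,(516.6,-42.2,z)))
E
```

```text
4.725 [515.06865371 -41.73920995 253.35718835] [ 0.15  0.41 -0.45]
grip 0.71 [253.6, 196.5] [515.5 -40.2 161. ]
grip 0.67 [466.2, 307.7] [ 418.3 -218.8  161. ]
axis 0.58 [188.9, 151.4] [544.2  15.1 122. ]
[256.15105568 186.03266835]
[256.28482968 203.71819745]
```

View pics/w2.png

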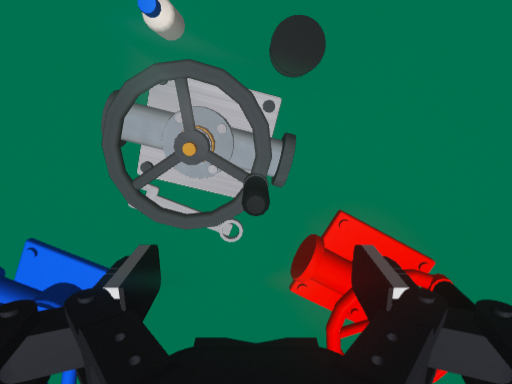

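The handle top is at px (257,206), centred between the jaws and within about 1 mm of the prediction. Descending and gripping.

Call:
servo_tool --rows '[{"dx": 0.048, "dy": 0, "dz": 0, "wx": 0, "wy": 0, "wz": 0, "fingers": 0}, {"dx": 0.048, "dy": 0, "dz": 0, "wx": 0, "wy": 0, "wz": 0, "fingers": 0}, {"dx": 0.048, "dy": 0, "dz": 0, "wx": 0, "wy": 0, "wz": 0, "fingers": 0}, {"dx": 0, "dy": 0, "dz": 0, "wx": 0, "wy": 0, "wz": 0, "fingers": 0}, {"dx": 0, "dy": 0, "dz": 0, "wx": 0, "wy": 0, "wz": 0, "fingers": 0}]'

```text
clock: 5.5
eef_pos: [518.7, -41.8, 149.2]
tool_rot: [1.532, 1.567, -0.038]
force: [-0.4, 0.1, 1.1]
width: 85.4
```

Call:
servo_tool --rows '[{"dx": 0, "dy": 0, "dz": 0, "wx": 0, "wy": 0, "wz": 0, "fingers": 1}, {"dx": 0, "dy": 0, "dz": 0, "wx": 0, "wy": 0, "wz": 0, "fingers": 1}, {"dx": 0, "dy": 0, "dz": 0, "wx": 0, "wy": 0, "wz": 0, "fingers": 1}, {"dx": 0, "dy": 0, "dz": 0, "wx": 0, "wy": 0, "wz": 0, "fingers": 1}, {"dx": 0, "dy": 0, "dz": 0, "wx": 0, "wy": 0, "wz": 0, "fingers": 1}]'

```text
clock: 6.12
eef_pos: [517.3, -41.8, 147.7]
tool_rot: [1.48, 1.57, -0.091]
force: [-0.8, 0.3, 4.7]
width: 18.2
```

Call:
servo_tool --rows '[{"dx": 0, "dy": 0, "dz": 0, "wx": 0, "wy": 0, "wz": 0, "fingers": 1}, {"dx": 0, "dy": 0, "dz": 0, "wx": 0, "wy": 0, "wz": 0, "fingers": 1}]'

```text
clock: 6.38
eef_pos: [517.3, -41.9, 147.7]
tool_rot: [1.406, 1.57, -0.165]
force: [0.0, -0.5, 5.5]
width: 18.4
```

```bash
python3 - <<'E'
from h import *
s=ctrl.read_state(); save('w3.png',ctrl.get_image('wrist'))
print(s)
E
```

```text
{'clock': 6.375, 'qpos': array([ 0.09168648,  0.56183666, -0.095424  ,  1.96344903,  0.08774245,
        0.61943067, -1.63112585]), 'qd': array([-9.92871180e-04,  1.73772646e-04,  2.72431357e-03,  1.07906894e-03,
        8.58245218e-05,  4.58032361e-04, -3.91586977e-05]), 'tau': array([-1.17584649e-01, -4.41513884e+01, -5.04405219e-01, -1.24915007e+01,
       -1.58424571e-02, -1.81019339e-01, -4.16757786e-03]), 'eef_pos': array([517.34260097, -41.89559332, 147.66263579]), 'tool_rot': array([ 1.40565598,  1.57003747, -0.16486722]), 'force': array([ 0.03578113, -0.54491134,  5.5118437 ]), 'torque': array([-0.00362509,  0.10333693,  0.02920627]), 'width': 18.38164875042122}
```

View pics/w3.png

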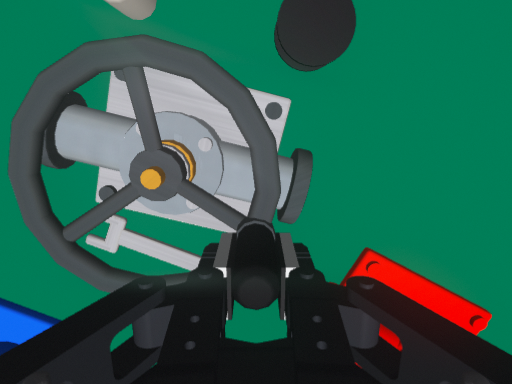

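Handle held, width 18 mm. Now a small planner for arc rows (clockwise = decreasing angle).

```bash
cat >> h.py <<'E'
import json,os
ST='st.json'
C=np.array([545.2,16.0]); RR=65.
def load(): return json.load(open(ST))
def plan(steps,r=None,c=None,zero=0):
    """steps: list of dtheta rad; assumes the rows printed are sent exactly"""
    d=load(); p=np.array(d['cmd']); c=np.array(d.get('c',C)); r=d.get('r',RR)
    th=d['th']; out=[]
    for s in steps:
        th+=s; tgt=c+r*np.array([np.cos(th),np.sin(th)]); dl=tgt-p
        a=round(dl[0]/750,3); b=round(-dl[1]/750,3); p=p+750*np.array([a,-b]); out.append((a,b))
    d['cmd']=list(p); d['th']=th; json.dump(d,open(ST,'w'))
    z={"dx":0,"dy":0,"dz":0,"wx":0,"wy":0,"wz":0,"fingers":1}
    print(json.dumps([{**z,"dy":a,"dz":b} for a,b in out]+[z]*zero))
def check():
    d=load(); c=np.array(d.get('c',C)); s=ctrl.read_state(); p=s['eef_pos'][:2]-c; th=np.arctan2(p[1],p[0])
    th+=2*np.pi*round((d['th']-th)/(2*np.pi)); u=p/np.hypot(*p); cw=np.array([np.sin(th),-np.cos(th)])
    f=s['force'][:2]; print('t',round(s['clock'],2),'th %.3f cmd %.3f r %.1f z %.1f | resist(cw+) %.2f radial %.2f Fz %.1f w %.1f'%(th,d['th'],np.hypot(*p),s['eef_pos'][2],-f@cw,f@u,s['force'][2],s['width']), 'cmd-meas mm', (np.array(d['cmd'])-s['eef_pos'][:2]).round(1))
E
python3 - <<'E'
from h import *
p=np.array([517.3,-41.9]); v=p-C
json.dump({'cmd':list(p),'th':float(np.arctan2(v[1],v[0]))},open(ST,'w'))
check(); plan([-.12]*5)
E
```

```text
t 6.42 th -2.019 cmd -2.020 r 64.2 z 147.7 | resist(cw+) 0.27 radial 0.33 Fz 5.7 w 18.3 cmd-meas mm [-0.1 -0. ]
[{"dx": 0, "dy": -0.009, "dz": -0.004, "wx": 0, "wy": 0, "wz": 0, "fingers": 1}, {"dx": 0, "dy": -0.009, "dz": -0.006, "wx": 0, "wy": 0, "wz": 0, "fingers": 1}, {"dx": 0, "dy": -0.008, "dz": -0.007, "wx": 0, "wy": 0, "wz": 0, "fingers": 1}, {"dx": 0, "dy": -0.006, "dz": -0.008, "wx": 0, "wy": 0, "wz": 0, "fingers": 1}, {"dx": 0, "dy": -0.006, "dz": -0.009, "wx": 0, "wy": 0, "wz": 0, "fingers": 1}]
```

Call:
servo_tool --rows '[{"dx": 0, "dy": -0.009, "dz": -0.004, "wx": 0, "wy": 0, "wz": 0, "fingers": 1}, {"dx": 0, "dy": -0.009, "dz": -0.006, "wx": 0, "wy": 0, "wz": 0, "fingers": 1}, {"dx": 0, "dy": -0.008, "dz": -0.007, "wx": 0, "wy": 0, "wz": 0, "fingers": 1}, {"dx": 0, "dy": -0.006, "dz": -0.008, "wx": 0, "wy": 0, "wz": 0, "fingers": 1}, {"dx": 0, "dy": -0.006, "dz": -0.009, "wx": 0, "wy": 0, "wz": 0, "fingers": 1}]'

```text
clock: 7.05
eef_pos: [489.1, -15.7, 147.5]
tool_rot: [1.677, 1.569, 0.106]
force: [4.0, 2.0, 3.2]
width: 18.2
```

```bash
python3 - <<'E'
from h import *
check(); plan([-.12]*5)
E
```

```text
t 7.05 th -2.627 cmd -2.620 r 64.4 z 147.5 | resist(cw+) 0.19 radial -4.49 Fz 3.2 w 18.2 cmd-meas mm [-0.3 -0.7]
[{"dx": 0, "dy": -0.005, "dz": -0.009, "wx": 0, "wy": 0, "wz": 0, "fingers": 1}, {"dx": 0, "dy": -0.003, "dz": -0.01, "wx": 0, "wy": 0, "wz": 0, "fingers": 1}, {"dx": 0, "dy": -0.002, "dz": -0.01, "wx": 0, "wy": 0, "wz": 0, "fingers": 1}, {"dx": 0, "dy": -0.001, "dz": -0.011, "wx": 0, "wy": 0, "wz": 0, "fingers": 1}, {"dx": 0, "dy": -0.0, "dz": -0.01, "wx": 0, "wy": 0, "wz": 0, "fingers": 1}]
```

Call:
servo_tool --rows '[{"dx": 0, "dy": -0.005, "dz": -0.009, "wx": 0, "wy": 0, "wz": 0, "fingers": 1}, {"dx": 0, "dy": -0.003, "dz": -0.01, "wx": 0, "wy": 0, "wz": 0, "fingers": 1}, {"dx": 0, "dy": -0.002, "dz": -0.01, "wx": 0, "wy": 0, "wz": 0, "fingers": 1}, {"dx": 0, "dy": -0.001, "dz": -0.011, "wx": 0, "wy": 0, "wz": 0, "fingers": 1}, {"dx": 0, "dy": 0, "dz": -0.01, "wx": 0, "wy": 0, "wz": 0, "fingers": 1}]'

```text
clock: 7.68
eef_pos: [480.8, 19.1, 147.5]
tool_rot: [0.399, 1.568, -1.173]
force: [4.4, -4.9, 3.6]
width: 18.4
```

```bash
python3 - <<'E'
from h import *
check(); plan([-.12]*5)
E
```

```text
t 7.67 th -3.190 cmd -3.220 r 64.5 z 147.5 | resist(cw+) 4.68 radial -4.68 Fz 3.6 w 18.4 cmd-meas mm [-0.3  2. ]
[{"dx": 0, "dy": 0.001, "dz": -0.01, "wx": 0, "wy": 0, "wz": 0, "fingers": 1}, {"dx": 0, "dy": 0.003, "dz": -0.01, "wx": 0, "wy": 0, "wz": 0, "fingers": 1}, {"dx": 0, "dy": 0.004, "dz": -0.01, "wx": 0, "wy": 0, "wz": 0, "fingers": 1}, {"dx": 0, "dy": 0.005, "dz": -0.009, "wx": 0, "wy": 0, "wz": 0, "fingers": 1}, {"dx": 0, "dy": 0.006, "dz": -0.009, "wx": 0, "wy": 0, "wz": 0, "fingers": 1}]
```

Resistance has gone from 0.2 to 4.7 N, so the screw engaged between −2.63 and −3.19 rad. The earliest possible seat is at about −4.8 rad.

Call:
servo_tool --rows '[{"dx": 0, "dy": 0.001, "dz": -0.01, "wx": 0, "wy": 0, "wz": 0, "fingers": 1}, {"dx": 0, "dy": 0.003, "dz": -0.01, "wx": 0, "wy": 0, "wz": 0, "fingers": 1}, {"dx": 0, "dy": 0.004, "dz": -0.01, "wx": 0, "wy": 0, "wz": 0, "fingers": 1}, {"dx": 0, "dy": 0.005, "dz": -0.009, "wx": 0, "wy": 0, "wz": 0, "fingers": 1}, {"dx": 0, "dy": 0.006, "dz": -0.009, "wx": 0, "wy": 0, "wz": 0, "fingers": 1}]'

```text
clock: 8.3
eef_pos: [492.8, 54.1, 147.4]
tool_rot: [-0.685, 1.565, -2.257]
force: [0.1, -4.5, 8.3]
width: 18.3
```

```bash
python3 - <<'E'
from h import *
check(); plan([-.12]*5)
E
```

```text
t 8.3 th -3.771 cmd -3.820 r 64.8 z 147.4 | resist(cw+) 3.53 radial -2.74 Fz 8.3 w 18.3 cmd-meas mm [2. 3.]
[{"dx": 0, "dy": 0.007, "dz": -0.007, "wx": 0, "wy": 0, "wz": 0, "fingers": 1}, {"dx": 0, "dy": 0.008, "dz": -0.007, "wx": 0, "wy": 0, "wz": 0, "fingers": 1}, {"dx": 0, "dy": 0.008, "dz": -0.006, "wx": 0, "wy": 0, "wz": 0, "fingers": 1}, {"dx": 0, "dy": 0.009, "dz": -0.005, "wx": 0, "wy": 0, "wz": 0, "fingers": 1}, {"dx": 0, "dy": 0.01, "dz": -0.003, "wx": 0, "wy": 0, "wz": 0, "fingers": 1}]
```

Call:
servo_tool --rows '[{"dx": 0, "dy": 0.007, "dz": -0.007, "wx": 0, "wy": 0, "wz": 0, "fingers": 1}, {"dx": 0, "dy": 0.008, "dz": -0.007, "wx": 0, "wy": 0, "wz": 0, "fingers": 1}, {"dx": 0, "dy": 0.008, "dz": -0.006, "wx": 0, "wy": 0, "wz": 0, "fingers": 1}, {"dx": 0, "dy": 0.009, "dz": -0.005, "wx": 0, "wy": 0, "wz": 0, "fingers": 1}, {"dx": 0, "dy": 0.01, "dz": -0.003, "wx": 0, "wy": 0, "wz": 0, "fingers": 1}]'

```text
clock: 8.93
eef_pos: [522.5, 77.0, 147.4]
tool_rot: [-1.215, 1.563, -2.786]
force: [-4.4, 0.5, 11.8]
width: 18.3
```

```bash
python3 - <<'E'
from h import *
check(); plan([-.1]*3,zero=1)
E
```

```text
t 8.93 th -4.355 cmd -4.420 r 65.1 z 147.4 | resist(cw+) 3.97 radial 1.98 Fz 11.8 w 18.3 cmd-meas mm [3.8 1.1]
[{"dx": 0, "dy": 0.009, "dz": -0.002, "wx": 0, "wy": 0, "wz": 0, "fingers": 1}, {"dx": 0, "dy": 0.008, "dz": -0.001, "wx": 0, "wy": 0, "wz": 0, "fingers": 1}, {"dx": 0, "dy": 0.009, "dz": -0.001, "wx": 0, "wy": 0, "wz": 0, "fingers": 1}, {"dx": 0, "dy": 0, "dz": 0, "wx": 0, "wy": 0, "wz": 0, "fingers": 1}]
```

Call:
servo_tool --rows '[{"dx": -0.001, "dy": 0.009, "dz": -0.002, "wx": 0, "wy": 0, "wz": 0, "fingers": 1}, {"dx": 0, "dy": 0.008, "dz": -0.001, "wx": 0, "wy": 0, "wz": 0, "fingers": 1}, {"dx": 0, "dy": 0.009, "dz": -0.001, "wx": 0, "wy": 0, "wz": 0, "fingers": 1}, {"dx": 0, "dy": 0, "dz": 0, "wx": 0, "wy": 0, "wz": 0, "fingers": 1}]'

```text
clock: 9.43
eef_pos: [542.2, 81.3, 147.6]
tool_rot: [-1.41, 1.564, -2.981]
force: [-3.5, 1.9, 7.7]
width: 18.1
```

```bash
python3 - <<'E'
from h import *
check(); plan([-.1],zero=1)
E
```

```text
t 9.43 th -4.667 cmd -4.720 r 65.3 z 147.6 | resist(cw+) 3.40 radial 2.01 Fz 7.7 w 18.1 cmd-meas mm [ 3.6 -0.2]
[{"dx": 0, "dy": 0.008, "dz": 0.001, "wx": 0, "wy": 0, "wz": 0, "fingers": 1}, {"dx": 0, "dy": 0, "dz": 0, "wx": 0, "wy": 0, "wz": 0, "fingers": 1}]
```

Call:
servo_tool --rows '[{"dx": 0, "dy": 0.008, "dz": 0.001, "wx": 0, "wy": 0, "wz": 0, "fingers": 1}, {"dx": 0, "dy": 0, "dz": 0, "wx": 0, "wy": 0, "wz": 0, "fingers": 1}]'

```text
clock: 9.68
eef_pos: [548.3, 81.2, 147.7]
tool_rot: [-1.552, 1.564, -3.121]
force: [-4.2, 3.4, 8.0]
width: 18.1
```

```bash
python3 - <<'E'
from h import *
check(); plan([-.075]*2,zero=1)
E
```

```text
t 9.68 th -4.759 cmd -4.820 r 65.3 z 147.7 | resist(cw+) 4.32 radial 3.23 Fz 8.0 w 18.1 cmd-meas mm [ 3.5 -0.9]
[{"dx": 0, "dy": 0.007, "dz": 0.001, "wx": 0, "wy": 0, "wz": 0, "fingers": 1}, {"dx": 0, "dy": 0.006, "dz": 0.001, "wx": 0, "wy": 0, "wz": 0, "fingers": 1}, {"dx": 0, "dy": 0, "dz": 0, "wx": 0, "wy": 0, "wz": 0, "fingers": 1}]
```

Call:
servo_tool --rows '[{"dx": 0, "dy": 0.007, "dz": 0.001, "wx": 0, "wy": 0, "wz": 0, "fingers": 1}, {"dx": 0, "dy": 0.006, "dz": 0.001, "wx": 0, "wy": 0, "wz": 0, "fingers": 1}, {"dx": 0, "dy": 0, "dz": 0, "wx": 0, "wy": 0, "wz": 0, "fingers": 1}]'

```text
clock: 10.05
eef_pos: [558.2, 80.2, 147.7]
tool_rot: [-1.649, 1.565, 3.065]
force: [-3.1, 4.5, 7.9]
width: 18.5
```

```bash
python3 - <<'E'
from h import *
check(); plan([-.075]*2,zero=1)
E
```

```text
t 10.05 th -4.913 cmd -4.970 r 65.5 z 147.7 | resist(cw+) 3.90 radial 3.76 Fz 7.9 w 18.5 cmd-meas mm [ 3.3 -1.3]
[{"dx": 0, "dy": 0.006, "dz": 0.002, "wx": 0, "wy": 0, "wz": 0, "fingers": 1}, {"dx": 0, "dy": 0.007, "dz": 0.002, "wx": 0, "wy": 0, "wz": 0, "fingers": 1}, {"dx": 0, "dy": 0, "dz": 0, "wx": 0, "wy": 0, "wz": 0, "fingers": 1}]
```

Call:
servo_tool --rows '[{"dx": 0, "dy": 0.006, "dz": 0.002, "wx": 0, "wy": 0, "wz": 0, "fingers": 1}, {"dx": 0, "dy": 0.007, "dz": 0.002, "wx": 0, "wy": 0, "wz": 0, "fingers": 1}, {"dx": 0, "dy": 0, "dz": 0, "wx": 0, "wy": 0, "wz": 0, "fingers": 1}]'

```text
clock: 10.42
eef_pos: [568.4, 77.5, 147.7]
tool_rot: [-1.746, 1.566, 2.968]
force: [-1.9, 5.1, 7.1]
width: 18.1
```

```bash
python3 - <<'E'
from h import *
check(); plan([-.075]*2,zero=1)
E
```

```text
t 10.43 th -5.073 cmd -5.120 r 65.7 z 147.7 | resist(cw+) 3.57 radial 4.10 Fz 7.1 w 18.1 cmd-meas mm [ 2.9 -1.6]
[{"dx": 0, "dy": 0.005, "dz": 0.003, "wx": 0, "wy": 0, "wz": 0, "fingers": 1}, {"dx": 0, "dy": 0.006, "dz": 0.003, "wx": 0, "wy": 0, "wz": 0, "fingers": 1}, {"dx": 0, "dy": 0, "dz": 0, "wx": 0, "wy": 0, "wz": 0, "fingers": 1}]
```

Call:
servo_tool --rows '[{"dx": 0, "dy": 0.005, "dz": 0.003, "wx": 0, "wy": 0, "wz": 0, "fingers": 1}, {"dx": 0, "dy": 0.006, "dz": 0.003, "wx": 0, "wy": 0, "wz": 0, "fingers": 1}, {"dx": 0, "dy": 0, "dz": 0, "wx": 0, "wy": 0, "wz": 0, "fingers": 1}]'

```text
clock: 10.8
eef_pos: [577.1, 73.5, 147.8]
tool_rot: [-1.96, 1.566, 2.754]
force: [-0.9, 5.3, 6.5]
width: 18.5
```

```bash
python3 - <<'E'
from h import *
check(); plan([-.085]*2,zero=1)
E
```

```text
t 10.8 th -5.219 cmd -5.270 r 65.7 z 147.8 | resist(cw+) 3.38 radial 4.14 Fz 6.5 w 18.5 cmd-meas mm [ 2.5 -2.1]
[{"dx": 0, "dy": 0.006, "dz": 0.004, "wx": 0, "wy": 0, "wz": 0, "fingers": 1}, {"dx": 0, "dy": 0.006, "dz": 0.005, "wx": 0, "wy": 0, "wz": 0, "fingers": 1}, {"dx": 0, "dy": 0, "dz": 0, "wx": 0, "wy": 0, "wz": 0, "fingers": 1}]
```

Call:
servo_tool --rows '[{"dx": 0, "dy": 0.006, "dz": 0.004, "wx": 0, "wy": 0, "wz": 0, "fingers": 1}, {"dx": 0, "dy": 0.006, "dz": 0.005, "wx": 0, "wy": 0, "wz": 0, "fingers": 1}, {"dx": 0, "dy": 0, "dz": 0, "wx": 0, "wy": 0, "wz": 0, "fingers": 1}]'

```text
clock: 11.18
eef_pos: [586.8, 67.0, 147.9]
tool_rot: [-2.26, 1.567, 2.453]
force: [-0.0, 5.4, 5.3]
width: 18.7
```

```bash
python3 - <<'E'
from h import *
check(); plan([-.085]*2,zero=1)
E
```

```text
t 11.18 th -5.396 cmd -5.440 r 65.8 z 147.9 | resist(cw+) 3.43 radial 4.13 Fz 5.3 w 18.7 cmd-meas mm [ 1.8 -2.4]
[{"dx": 0, "dy": 0.005, "dz": 0.005, "wx": 0, "wy": 0, "wz": 0, "fingers": 1}, {"dx": 0, "dy": 0.005, "dz": 0.006, "wx": 0, "wy": 0, "wz": 0, "fingers": 1}, {"dx": 0, "dy": 0, "dz": 0, "wx": 0, "wy": 0, "wz": 0, "fingers": 1}]
```

Call:
servo_tool --rows '[{"dx": 0, "dy": 0.005, "dz": 0.005, "wx": 0, "wy": 0, "wz": 0, "fingers": 1}, {"dx": 0, "dy": 0.005, "dz": 0.006, "wx": 0, "wy": 0, "wz": 0, "fingers": 1}, {"dx": 0, "dy": 0, "dz": 0, "wx": 0, "wy": 0, "wz": 0, "fingers": 1}]'

```text
clock: 11.55
eef_pos: [595.0, 59.1, 148.0]
tool_rot: [-2.711, 1.568, 2.003]
force: [2.1, 5.6, 3.9]
width: 18.1
```

```bash
python3 - <<'E'
from h import *
check(); plan([-.085]*2,zero=1)
E
```

```text
t 11.55 th -5.570 cmd -5.610 r 65.8 z 148.0 | resist(cw+) 2.84 radial 5.23 Fz 3.9 w 18.1 cmd-meas mm [ 1.1 -2.7]
[{"dx": 0, "dy": 0.004, "dz": 0.006, "wx": 0, "wy": 0, "wz": 0, "fingers": 1}, {"dx": 0, "dy": 0.004, "dz": 0.006, "wx": 0, "wy": 0, "wz": 0, "fingers": 1}, {"dx": 0, "dy": 0, "dz": 0, "wx": 0, "wy": 0, "wz": 0, "fingers": 1}]
```

Call:
servo_tool --rows '[{"dx": 0, "dy": 0.004, "dz": 0.006, "wx": 0, "wy": 0, "wz": 0, "fingers": 1}, {"dx": 0, "dy": 0.004, "dz": 0.006, "wx": 0, "wy": 0, "wz": 0, "fingers": 1}, {"dx": 0, "dy": 0, "dz": 0, "wx": 0, "wy": 0, "wz": 0, "fingers": 1}]'

```text
clock: 11.92
eef_pos: [601.6, 50.0, 148.0]
tool_rot: [-3.109, 1.568, 1.605]
force: [2.6, 5.4, 4.3]
width: 18.4
```

```bash
python3 - <<'E'
from h import *
check(); plan([-.085]*2,zero=1)
E
```

```text
t 11.93 th -5.740 cmd -5.780 r 65.8 z 148.0 | resist(cw+) 3.32 radial 5.00 Fz 4.3 w 18.4 cmd-meas mm [ 0.5 -2.7]
[{"dx": 0, "dy": 0.003, "dz": 0.007, "wx": 0, "wy": 0, "wz": 0, "fingers": 1}, {"dx": 0, "dy": 0.003, "dz": 0.006, "wx": 0, "wy": 0, "wz": 0, "fingers": 1}, {"dx": 0, "dy": 0, "dz": 0, "wx": 0, "wy": 0, "wz": 0, "fingers": 1}]
```

Call:
servo_tool --rows '[{"dx": 0, "dy": 0.003, "dz": 0.007, "wx": 0, "wy": 0, "wz": 0, "fingers": 1}, {"dx": 0, "dy": 0.003, "dz": 0.006, "wx": 0, "wy": 0, "wz": 0, "fingers": 1}, {"dx": 0, "dy": 0, "dz": 0, "wx": 0, "wy": 0, "wz": 0, "fingers": 1}]'

```text
clock: 12.3
eef_pos: [606.5, 40.0, 148.1]
tool_rot: [2.858, 1.568, 1.288]
force: [3.0, 5.5, 3.2]
width: 18.1
```

```bash
python3 - <<'E'
from h import *
check(); plan([-.085]*2,zero=1)
E
```

```text
t 12.3 th -5.910 cmd -5.950 r 65.8 z 148.1 | resist(cw+) 4.02 radial 4.81 Fz 3.2 w 18.1 cmd-meas mm [ 0.1 -2.4]
[{"dx": 0, "dy": 0.002, "dz": 0.007, "wx": 0, "wy": 0, "wz": 0, "fingers": 1}, {"dx": 0, "dy": 0.002, "dz": 0.008, "wx": 0, "wy": 0, "wz": 0, "fingers": 1}, {"dx": 0, "dy": 0, "dz": 0, "wx": 0, "wy": 0, "wz": 0, "fingers": 1}]
```

Call:
servo_tool --rows '[{"dx": 0, "dy": 0.002, "dz": 0.007, "wx": 0, "wy": 0, "wz": 0, "fingers": 1}, {"dx": 0, "dy": 0.002, "dz": 0.008, "wx": 0, "wy": 0, "wz": 0, "fingers": 1}, {"dx": 0, "dy": 0, "dz": 0, "wx": 0, "wy": 0, "wz": 0, "fingers": 1}]'

```text
clock: 12.68
eef_pos: [609.9, 28.2, 148.1]
tool_rot: [2.473, 1.568, 0.903]
force: [4.4, 3.6, 1.8]
width: 17.9
```

```bash
python3 - <<'E'
from h import *
check(); plan([-.085]*2,zero=1)
E
```

```text
t 12.68 th -6.097 cmd -6.120 r 65.8 z 148.1 | resist(cw+) 2.74 radial 5.04 Fz 1.8 w 17.9 cmd-meas mm [-0.4 -1.8]
[{"dx": 0, "dy": 0.001, "dz": 0.007, "wx": 0, "wy": 0, "wz": 0, "fingers": 1}, {"dx": 0, "dy": -0.0, "dz": 0.007, "wx": 0, "wy": 0, "wz": 0, "fingers": 1}, {"dx": 0, "dy": 0, "dz": 0, "wx": 0, "wy": 0, "wz": 0, "fingers": 1}]
```

Call:
servo_tool --rows '[{"dx": 0, "dy": 0.001, "dz": 0.007, "wx": 0, "wy": 0, "wz": 0, "fingers": 1}, {"dx": 0, "dy": 0, "dz": 0.007, "wx": 0, "wy": 0, "wz": 0, "fingers": 1}, {"dx": 0, "dy": 0, "dz": 0, "wx": 0, "wy": 0, "wz": 0, "fingers": 1}]'

```text
clock: 13.05
eef_pos: [610.9, 17.3, 148.1]
tool_rot: [2.186, 1.568, 0.616]
force: [6.4, 4.8, 2.0]
width: 18.2
```

```bash
python3 - <<'E'
from h import *
check(); plan([-.075]*2,zero=1)
E
```

```text
t 13.05 th -6.263 cmd -6.290 r 65.7 z 148.1 | resist(cw+) 4.67 radial 6.49 Fz 2.0 w 18.2 cmd-meas mm [-0.6 -1.5]
[{"dx": 0, "dy": -0.0, "dz": 0.007, "wx": 0, "wy": 0, "wz": 0, "fingers": 1}, {"dx": 0, "dy": -0.001, "dz": 0.006, "wx": 0, "wy": 0, "wz": 0, "fingers": 1}, {"dx": 0, "dy": 0, "dz": 0, "wx": 0, "wy": 0, "wz": 0, "fingers": 1}]
```

Call:
servo_tool --rows '[{"dx": 0, "dy": 0, "dz": 0.007, "wx": 0, "wy": 0, "wz": 0, "fingers": 1}, {"dx": 0, "dy": -0.001, "dz": 0.006, "wx": 0, "wy": 0, "wz": 0, "fingers": 1}, {"dx": 0, "dy": 0, "dz": 0, "wx": 0, "wy": 0, "wz": 0, "fingers": 1}]'

```text
clock: 13.42
eef_pos: [610.3, 7.1, 148.1]
tool_rot: [1.956, 1.568, 0.385]
force: [3.8, 2.8, 1.5]
width: 18.2
```

```bash
python3 - <<'E'
from h import *
check(); d=load(); d['c']=[545.9,16.3]; json.dump(d,open(ST,'w')); check(); plan([-.075]*2,zero=1)
E
```

```text
t 13.43 th -6.419 cmd -6.440 r 65.7 z 148.1 | resist(cw+) 3.29 radial 3.43 Fz 1.5 w 18.2 cmd-meas mm [-0.7 -1. ]
t 13.43 th -6.425 cmd -6.440 r 65.0 z 148.1 | resist(cw+) 3.32 radial 3.41 Fz 1.5 w 18.2 cmd-meas mm [-0.7 -1. ]
[{"dx": 0, "dy": -0.001, "dz": 0.006, "wx": 0, "wy": 0, "wz": 0, "fingers": 1}, {"dx": 0, "dy": -0.001, "dz": 0.007, "wx": 0, "wy": 0, "wz": 0, "fingers": 1}, {"dx": 0, "dy": 0, "dz": 0, "wx": 0, "wy": 0, "wz": 0, "fingers": 1}]
```

Call:
servo_tool --rows '[{"dx": 0, "dy": -0.001, "dz": 0.006, "wx": 0, "wy": 0, "wz": 0, "fingers": 1}, {"dx": 0, "dy": -0.001, "dz": 0.007, "wx": 0, "wy": 0, "wz": 0, "fingers": 1}, {"dx": 0, "dy": 0, "dz": 0, "wx": 0, "wy": 0, "wz": 0, "fingers": 1}]'

```text
clock: 13.8
eef_pos: [608.3, -2.7, 148.1]
tool_rot: [2.125, 1.569, 0.555]
force: [5.4, 2.8, 1.5]
width: 18.5
```

```bash
python3 - <<'E'
from h import *
check(); plan([-.075]*2,zero=1)
E
```

```text
t 13.8 th -6.579 cmd -6.590 r 65.3 z 148.1 | resist(cw+) 4.26 radial 4.39 Fz 1.5 w 18.5 cmd-meas mm [-0.3 -0.9]
[{"dx": 0, "dy": -0.002, "dz": 0.006, "wx": 0, "wy": 0, "wz": 0, "fingers": 1}, {"dx": 0, "dy": -0.003, "dz": 0.006, "wx": 0, "wy": 0, "wz": 0, "fingers": 1}, {"dx": 0, "dy": 0, "dz": 0, "wx": 0, "wy": 0, "wz": 0, "fingers": 1}]
```

Call:
servo_tool --rows '[{"dx": 0, "dy": -0.002, "dz": 0.006, "wx": 0, "wy": 0, "wz": 0, "fingers": 1}, {"dx": 0, "dy": -0.003, "dz": 0.006, "wx": 0, "wy": 0, "wz": 0, "fingers": 1}, {"dx": 0, "dy": 0, "dz": 0, "wx": 0, "wy": 0, "wz": 0, "fingers": 1}]'

```text
clock: 14.18
eef_pos: [606.2, -8.1, 148.2]
tool_rot: [2.391, 1.564, 0.823]
force: [8.7, 7.1, -0.9]
width: 18.2
```

```bash
python3 - <<'E'
from h import *
check(); plan([-.075]*2,zero=1)
E
```

```text
t 14.18 th -6.668 cmd -6.740 r 65.0 z 148.2 | resist(cw+) 9.86 radial 5.38 Fz -0.9 w 18.2 cmd-meas mm [-1.9 -4.6]
[{"dx": 0, "dy": -0.003, "dz": 0.005, "wx": 0, "wy": 0, "wz": 0, "fingers": 1}, {"dx": 0, "dy": -0.004, "dz": 0.006, "wx": 0, "wy": 0, "wz": 0, "fingers": 1}, {"dx": 0, "dy": 0, "dz": 0, "wx": 0, "wy": 0, "wz": 0, "fingers": 1}]
```

Resistance jumped to 9.9 N and the handle lagged, which looks like the seat. One small confirming nudge.

Call:
servo_tool --rows '[{"dx": 0, "dy": -0.003, "dz": 0.005, "wx": 0, "wy": 0, "wz": 0, "fingers": 1}, {"dx": 0, "dy": 0, "dz": 0, "wx": 0, "wy": 0, "wz": 0, "fingers": 1}, {"dx": 0, "dy": 0, "dz": 0, "wx": 0, "wy": 0, "wz": 0, "fingers": 1}]'

```text
clock: 14.55
eef_pos: [605.1, -10.1, 148.3]
tool_rot: [2.34, 1.561, 0.773]
force: [10.1, 11.1, -2.2]
width: 18.6
```

```bash
python3 - <<'E'
from h import *
d=load(); d['th']+=.075; d['cmd'][0]+=.004*750; d['cmd'][1]+=.006*750; json.dump(d,open(ST,'w'))
check(); 
E
```

```text
t 14.55 th -6.703 cmd -6.815 r 64.8 z 148.3 | resist(cw+) 14.28 radial 4.74 Fz -2.2 w 18.6 cmd-meas mm [-3.  -6.3]
```

Seat confirmed: a further 2.3 mm raised the force by 4.4 N, and 14 N is well under 23 N. Now reversing to open, where slack should run out between about −5.0 and −2.8 rad.

```bash
python3 - <<'E'
from h import *
plan([.12]*5)
E
```

```text
[{"dx": 0, "dy": 0.005, "dz": -0.009, "wx": 0, "wy": 0, "wz": 0, "fingers": 1}, {"dx": 0, "dy": 0.003, "dz": -0.01, "wx": 0, "wy": 0, "wz": 0, "fingers": 1}, {"dx": 0, "dy": 0.003, "dz": -0.01, "wx": 0, "wy": 0, "wz": 0, "fingers": 1}, {"dx": 0, "dy": 0.001, "dz": -0.01, "wx": 0, "wy": 0, "wz": 0, "fingers": 1}, {"dx": 0, "dy": -0.0, "dz": -0.011, "wx": 0, "wy": 0, "wz": 0, "fingers": 1}]
```

Call:
servo_tool --rows '[{"dx": 0, "dy": 0.005, "dz": -0.009, "wx": 0, "wy": 0, "wz": 0, "fingers": 1}, {"dx": 0, "dy": 0.003, "dz": -0.01, "wx": 0, "wy": 0, "wz": 0, "fingers": 1}, {"dx": 0, "dy": 0.003, "dz": -0.01, "wx": 0, "wy": 0, "wz": 0, "fingers": 1}, {"dx": 0, "dy": 0.001, "dz": -0.01, "wx": 0, "wy": 0, "wz": 0, "fingers": 1}, {"dx": 0, "dy": 0, "dz": -0.011, "wx": 0, "wy": 0, "wz": 0, "fingers": 1}]'

```text
clock: 15.18
eef_pos: [610.9, 21.3, 148.1]
tool_rot: [0.936, 1.57, -0.635]
force: [4.3, 0.6, 2.4]
width: 18.4
```

```bash
python3 - <<'E'
from h import *
check();plan([.12]*5)
E
```

```text
t 15.18 th -6.207 cmd -6.215 r 65.2 z 148.1 | resist(cw+) 0.23 radial 4.30 Fz 2.4 w 18.4 cmd-meas mm [ 0.1 -0.2]
[{"dx": 0, "dy": -0.002, "dz": -0.01, "wx": 0, "wy": 0, "wz": 0, "fingers": 1}, {"dx": 0, "dy": -0.002, "dz": -0.01, "wx": 0, "wy": 0, "wz": 0, "fingers": 1}, {"dx": 0, "dy": -0.004, "dz": -0.01, "wx": 0, "wy": 0, "wz": 0, "fingers": 1}, {"dx": 0, "dy": -0.005, "dz": -0.009, "wx": 0, "wy": 0, "wz": 0, "fingers": 1}, {"dx": 0, "dy": -0.006, "dz": -0.008, "wx": 0, "wy": 0, "wz": 0, "fingers": 1}]
```

Call:
servo_tool --rows '[{"dx": 0, "dy": -0.002, "dz": -0.01, "wx": 0, "wy": 0, "wz": 0, "fingers": 1}, {"dx": 0, "dy": -0.002, "dz": -0.01, "wx": 0, "wy": 0, "wz": 0, "fingers": 1}, {"dx": 0, "dy": -0.004, "dz": -0.01, "wx": 0, "wy": 0, "wz": 0, "fingers": 1}, {"dx": 0, "dy": -0.005, "dz": -0.009, "wx": 0, "wy": 0, "wz": 0, "fingers": 1}, {"dx": 0, "dy": -0.006, "dz": -0.008, "wx": 0, "wy": 0, "wz": 0, "fingers": 1}]'

```text
clock: 15.8
eef_pos: [596.1, 57.6, 148.1]
tool_rot: [-2.994, 1.57, 1.719]
force: [4.1, 2.5, 1.1]
width: 18.5
```

```bash
python3 - <<'E'
from h import *
check();plan([.12]*4)
E
```

```text
t 15.8 th -5.594 cmd -5.615 r 65.0 z 148.1 | resist(cw+) -0.69 radial 4.72 Fz 1.1 w 18.5 cmd-meas mm [ 0.7 -1.3]
[{"dx": 0, "dy": -0.007, "dz": -0.008, "wx": 0, "wy": 0, "wz": 0, "fingers": 1}, {"dx": 0, "dy": -0.008, "dz": -0.007, "wx": 0, "wy": 0, "wz": 0, "fingers": 1}, {"dx": 0, "dy": -0.008, "dz": -0.006, "wx": 0, "wy": 0, "wz": 0, "fingers": 1}, {"dx": 0, "dy": -0.009, "dz": -0.005, "wx": 0, "wy": 0, "wz": 0, "fingers": 1}]
```

Call:
servo_tool --rows '[{"dx": 0, "dy": -0.007, "dz": -0.008, "wx": 0, "wy": 0, "wz": 0, "fingers": 1}, {"dx": 0, "dy": -0.008, "dz": -0.007, "wx": 0, "wy": 0, "wz": 0, "fingers": 1}, {"dx": 0, "dy": -0.008, "dz": -0.006, "wx": 0, "wy": 0, "wz": 0, "fingers": 1}, {"dx": 0, "dy": -0.009, "dz": -0.005, "wx": 0, "wy": 0, "wz": 0, "fingers": 1}]'

```text
clock: 16.3
eef_pos: [571.4, 76.1, 147.9]
tool_rot: [-1.398, 1.569, -2.969]
force: [1.2, 2.5, 2.1]
width: 18.6
```

```bash
python3 - <<'E'
from h import *
check();plan([.1]*2,zero=1)
E
```

```text
t 16.3 th -5.115 cmd -5.135 r 65.0 z 147.9 | resist(cw+) -0.08 radial 2.75 Fz 2.1 w 18.6 cmd-meas mm [ 1.4 -0.3]
[{"dx": 0, "dy": -0.008, "dz": -0.003, "wx": 0, "wy": 0, "wz": 0, "fingers": 1}, {"dx": 0, "dy": -0.009, "dz": -0.002, "wx": 0, "wy": 0, "wz": 0, "fingers": 1}, {"dx": 0, "dy": 0, "dz": 0, "wx": 0, "wy": 0, "wz": 0, "fingers": 1}]
```

Call:
servo_tool --rows '[{"dx": 0, "dy": -0.008, "dz": -0.003, "wx": 0, "wy": 0, "wz": 0, "fingers": 1}, {"dx": 0, "dy": -0.009, "dz": -0.002, "wx": 0, "wy": 0, "wz": 0, "fingers": 1}, {"dx": 0, "dy": 0, "dz": 0, "wx": 0, "wy": 0, "wz": 0, "fingers": 1}]'

```text
clock: 16.68
eef_pos: [558.5, 79.9, 148.0]
tool_rot: [-1.563, 1.569, -3.133]
force: [0.2, 3.2, 2.7]
width: 18.4
```

```bash
python3 - <<'E'
from h import *
check();plan([.1]*2,zero=1)
E
```

```text
t 16.68 th -4.908 cmd -4.935 r 64.8 z 148.0 | resist(cw+) 0.44 radial 3.19 Fz 2.7 w 18.4 cmd-meas mm [ 1.6 -0.3]
[{"dx": 0, "dy": -0.008, "dz": -0.002, "wx": 0, "wy": 0, "wz": 0, "fingers": 1}, {"dx": 0, "dy": -0.009, "dz": -0.0, "wx": 0, "wy": 0, "wz": 0, "fingers": 1}, {"dx": 0, "dy": 0, "dz": 0, "wx": 0, "wy": 0, "wz": 0, "fingers": 1}]
```

Call:
servo_tool --rows '[{"dx": 0, "dy": -0.008, "dz": -0.002, "wx": 0, "wy": 0, "wz": 0, "fingers": 1}, {"dx": 0, "dy": -0.009, "dz": 0, "wx": 0, "wy": 0, "wz": 0, "fingers": 1}, {"dx": 0, "dy": 0, "dz": 0, "wx": 0, "wy": 0, "wz": 0, "fingers": 1}]'

```text
clock: 17.05
eef_pos: [545.8, 81.1, 148.0]
tool_rot: [-1.371, 1.569, -2.941]
force: [-0.5, 2.9, 0.7]
width: 18.5
```

```bash
python3 - <<'E'
from h import *
check();plan([.1]*2,zero=1)
E
```

```text
t 17.05 th -4.710 cmd -4.735 r 64.8 z 148.0 | resist(cw+) 0.49 radial 2.91 Fz 0.7 w 18.5 cmd-meas mm [1.5 0. ]
[{"dx": 0, "dy": -0.009, "dz": -0.0, "wx": 0, "wy": 0, "wz": 0, "fingers": 1}, {"dx": 0, "dy": -0.008, "dz": 0.001, "wx": 0, "wy": 0, "wz": 0, "fingers": 1}, {"dx": 0, "dy": 0, "dz": 0, "wx": 0, "wy": 0, "wz": 0, "fingers": 1}]
```

Call:
servo_tool --rows '[{"dx": 0, "dy": -0.009, "dz": 0, "wx": 0, "wy": 0, "wz": 0, "fingers": 1}, {"dx": 0, "dy": -0.008, "dz": 0.001, "wx": 0, "wy": 0, "wz": 0, "fingers": 1}, {"dx": 0, "dy": 0, "dz": 0, "wx": 0, "wy": 0, "wz": 0, "fingers": 1}]'

```text
clock: 17.42
eef_pos: [533.1, 79.8, 147.9]
tool_rot: [-1.073, 1.569, -2.643]
force: [-0.2, 1.3, 1.5]
width: 18.2
```

```bash
python3 - <<'E'
from h import *
check();plan([.1]*2,zero=1)
E
```

```text
t 17.43 th -4.514 cmd -4.535 r 64.7 z 147.9 | resist(cw+) -0.10 radial 1.34 Fz 1.5 w 18.2 cmd-meas mm [1.4 0.6]
[{"dx": 0, "dy": -0.009, "dz": 0.002, "wx": 0, "wy": 0, "wz": 0, "fingers": 1}, {"dx": 0, "dy": -0.008, "dz": 0.003, "wx": 0, "wy": 0, "wz": 0, "fingers": 1}, {"dx": 0, "dy": 0, "dz": 0, "wx": 0, "wy": 0, "wz": 0, "fingers": 1}]
```

Call:
servo_tool --rows '[{"dx": 0, "dy": -0.009, "dz": 0.002, "wx": 0, "wy": 0, "wz": 0, "fingers": 1}, {"dx": 0, "dy": -0.008, "dz": 0.003, "wx": 0, "wy": 0, "wz": 0, "fingers": 1}, {"dx": 0, "dy": 0, "dz": 0, "wx": 0, "wy": 0, "wz": 0, "fingers": 1}]'

```text
clock: 17.8
eef_pos: [520.5, 75.8, 147.9]
tool_rot: [-0.98, 1.569, -2.551]
force: [-1.1, -0.9, 0.3]
width: 18.4
```

```bash
python3 - <<'E'
from h import *
check();plan([.1]*2,zero=1)
E
```

```text
t 17.8 th -4.309 cmd -4.335 r 64.7 z 147.9 | resist(cw+) 1.36 radial -0.42 Fz 0.3 w 18.4 cmd-meas mm [1.3 0.8]
[{"dx": 0, "dy": -0.008, "dz": 0.003, "wx": 0, "wy": 0, "wz": 0, "fingers": 1}, {"dx": 0, "dy": -0.007, "dz": 0.005, "wx": 0, "wy": 0, "wz": 0, "fingers": 1}, {"dx": 0, "dy": 0, "dz": 0, "wx": 0, "wy": 0, "wz": 0, "fingers": 1}]
```

Call:
servo_tool --rows '[{"dx": 0, "dy": -0.008, "dz": 0.003, "wx": 0, "wy": 0, "wz": 0, "fingers": 1}, {"dx": 0, "dy": -0.007, "dz": 0.005, "wx": 0, "wy": 0, "wz": 0, "fingers": 1}, {"dx": 0, "dy": 0, "dz": 0, "wx": 0, "wy": 0, "wz": 0, "fingers": 1}]'

```text
clock: 18.18
eef_pos: [509.5, 69.8, 148.0]
tool_rot: [-0.898, 1.57, -2.469]
force: [0.4, -1.4, -1.9]
width: 18.2
```

```bash
python3 - <<'E'
from h import *
check();plan([.1]*2,zero=1)
E
```

```text
t 18.18 th -4.116 cmd -4.135 r 64.7 z 148.0 | resist(cw+) 0.47 radial -1.39 Fz -1.9 w 18.2 cmd-meas mm [1.  0.8]
[{"dx": 0, "dy": -0.007, "dz": 0.005, "wx": 0, "wy": 0, "wz": 0, "fingers": 1}, {"dx": 0, "dy": -0.007, "dz": 0.006, "wx": 0, "wy": 0, "wz": 0, "fingers": 1}, {"dx": 0, "dy": 0, "dz": 0, "wx": 0, "wy": 0, "wz": 0, "fingers": 1}]
```

Call:
servo_tool --rows '[{"dx": 0, "dy": -0.007, "dz": 0.005, "wx": 0, "wy": 0, "wz": 0, "fingers": 1}, {"dx": 0, "dy": -0.007, "dz": 0.006, "wx": 0, "wy": 0, "wz": 0, "fingers": 1}, {"dx": 0, "dy": 0, "dz": 0, "wx": 0, "wy": 0, "wz": 0, "fingers": 1}]'

```text
clock: 18.55
eef_pos: [499.9, 61.9, 148.0]
tool_rot: [1.41, 1.57, -0.161]
force: [3.5, -1.6, -6.5]
width: 18.3
```

```bash
python3 - <<'E'
from h import *
check();plan([.1]*2,zero=1)
E
```

```text
t 18.55 th -3.922 cmd -3.935 r 64.7 z 148.0 | resist(cw+) -1.32 radial -3.58 Fz -6.5 w 18.3 cmd-meas mm [0.1 0.5]
[{"dx": 0, "dy": -0.006, "dz": 0.006, "wx": 0, "wy": 0, "wz": 0, "fingers": 1}, {"dx": 0, "dy": -0.005, "dz": 0.007, "wx": 0, "wy": 0, "wz": 0, "fingers": 1}, {"dx": 0, "dy": 0, "dz": 0, "wx": 0, "wy": 0, "wz": 0, "fingers": 1}]
```

Call:
servo_tool --rows '[{"dx": 0, "dy": -0.006, "dz": 0.006, "wx": 0, "wy": 0, "wz": 0, "fingers": 1}, {"dx": 0, "dy": -0.005, "dz": 0.007, "wx": 0, "wy": 0, "wz": 0, "fingers": 1}, {"dx": 0, "dy": 0, "dz": 0, "wx": 0, "wy": 0, "wz": 0, "fingers": 1}]'

```text
clock: 18.92
eef_pos: [492.7, 53.2, 148.1]
tool_rot: [1.965, 1.568, 0.395]
force: [5.1, 0.7, -8.1]
width: 18.3
```

```bash
python3 - <<'E'
from h import *
check();plan([.1]*2,zero=1)
E
```

```text
t 18.93 th -3.748 cmd -3.735 r 64.7 z 148.1 | resist(cw+) -3.53 radial -3.80 Fz -8.1 w 18.3 cmd-meas mm [-0.9 -0.6]
[{"dx": 0, "dy": -0.004, "dz": 0.007, "wx": 0, "wy": 0, "wz": 0, "fingers": 1}, {"dx": 0, "dy": -0.004, "dz": 0.008, "wx": 0, "wy": 0, "wz": 0, "fingers": 1}, {"dx": 0, "dy": 0, "dz": 0, "wx": 0, "wy": 0, "wz": 0, "fingers": 1}]
```

Resistance the other way is now 3.5 N at −3.75 rad. Interpolating the arm lag puts slack pick-up at about −3.87 rad, a slack of 0.43 turn and inside the stated range. The target end angle is −3.87 + 2π ≈ 2.42 rad.

Call:
servo_tool --rows '[{"dx": 0.001, "dy": -0.004, "dz": 0.007, "wx": 0, "wy": 0, "wz": 0, "fingers": 1}, {"dx": 0, "dy": -0.004, "dz": 0.008, "wx": 0, "wy": 0, "wz": 0, "fingers": 1}, {"dx": 0, "dy": 0, "dz": 0, "wx": 0, "wy": 0, "wz": 0, "fingers": 1}]'

```text
clock: 19.3
eef_pos: [486.8, 42.5, 147.9]
tool_rot: [2.085, 1.567, 0.515]
force: [5.9, 2.8, -2.2]
width: 18.5
```

```bash
python3 - <<'E'
from h import *
check();plan([.15]*5)
E
```

```text
t 19.3 th -3.559 cmd -3.535 r 64.7 z 147.9 | resist(cw+) -4.95 radial -4.23 Fz -2.2 w 18.5 cmd-meas mm [-1.  -1.2]
[{"dx": 0, "dy": -0.004, "dz": 0.013, "wx": 0, "wy": 0, "wz": 0, "fingers": 1}, {"dx": 0, "dy": -0.002, "dz": 0.012, "wx": 0, "wy": 0, "wz": 0, "fingers": 1}, {"dx": 0, "dy": -0.0, "dz": 0.013, "wx": 0, "wy": 0, "wz": 0, "fingers": 1}, {"dx": 0, "dy": 0.001, "dz": 0.013, "wx": 0, "wy": 0, "wz": 0, "fingers": 1}, {"dx": 0, "dy": 0.004, "dz": 0.013, "wx": 0, "wy": 0, "wz": 0, "fingers": 1}]
```

Call:
servo_tool --rows '[{"dx": 0, "dy": -0.004, "dz": 0.013, "wx": 0, "wy": 0, "wz": 0, "fingers": 1}, {"dx": 0, "dy": -0.002, "dz": 0.012, "wx": 0, "wy": 0, "wz": 0, "fingers": 1}, {"dx": 0, "dy": 0, "dz": 0.013, "wx": 0, "wy": 0, "wz": 0, "fingers": 1}, {"dx": 0, "dy": 0.001, "dz": 0.013, "wx": 0, "wy": 0, "wz": 0, "fingers": 1}, {"dx": 0, "dy": 0.004, "dz": 0.013, "wx": 0, "wy": 0, "wz": 0, "fingers": 1}]'

```text
clock: 19.92
eef_pos: [484.7, -5.3, 147.7]
tool_rot: [3.132, 1.569, 1.562]
force: [2.7, 5.7, 1.4]
width: 18.4
```

```bash
python3 - <<'E'
from h import *
check();plan([.15]*5)
E
```

```text
t 19.93 th -2.803 cmd -2.785 r 64.9 z 147.7 | resist(cw+) -4.45 radial -4.46 Fz 1.4 w 18.4 cmd-meas mm [ 0.4 -1.4]
[{"dx": 0, "dy": 0.005, "dz": 0.011, "wx": 0, "wy": 0, "wz": 0, "fingers": 1}, {"dx": 0, "dy": 0.007, "dz": 0.011, "wx": 0, "wy": 0, "wz": 0, "fingers": 1}, {"dx": 0, "dy": 0.009, "dz": 0.01, "wx": 0, "wy": 0, "wz": 0, "fingers": 1}, {"dx": 0, "dy": 0.01, "dz": 0.008, "wx": 0, "wy": 0, "wz": 0, "fingers": 1}, {"dx": 0, "dy": 0.011, "dz": 0.007, "wx": 0, "wy": 0, "wz": 0, "fingers": 1}]
```

Call:
servo_tool --rows '[{"dx": 0, "dy": 0.005, "dz": 0.011, "wx": 0, "wy": 0, "wz": 0, "fingers": 1}, {"dx": 0, "dy": 0.007, "dz": 0.011, "wx": 0, "wy": 0, "wz": 0, "fingers": 1}, {"dx": 0, "dy": 0.009, "dz": 0.01, "wx": 0, "wy": 0, "wz": 0, "fingers": 1}, {"dx": 0, "dy": 0.01, "dz": 0.008, "wx": 0, "wy": 0, "wz": 0, "fingers": 1}, {"dx": 0, "dy": 0.011, "dz": 0.007, "wx": 0, "wy": 0, "wz": 0, "fingers": 1}]'

```text
clock: 20.55
eef_pos: [514.0, -40.7, 147.5]
tool_rot: [-1.891, 1.566, 2.823]
force: [-3.3, 5.3, 5.5]
width: 18.2
```

```bash
python3 - <<'E'
from h import *
check();plan([.15]*5)
E
```

```text
t 20.55 th -2.081 cmd -2.035 r 65.3 z 147.5 | resist(cw+) -5.44 radial -2.99 Fz 5.5 w 18.2 cmd-meas mm [ 2.5 -1.2]
[{"dx": 0, "dy": 0.012, "dz": 0.005, "wx": 0, "wy": 0, "wz": 0, "fingers": 1}, {"dx": 0, "dy": 0.013, "dz": 0.003, "wx": 0, "wy": 0, "wz": 0, "fingers": 1}, {"dx": 0, "dy": 0.013, "dz": 0.001, "wx": 0, "wy": 0, "wz": 0, "fingers": 1}, {"dx": 0, "dy": 0.013, "dz": -0.001, "wx": 0, "wy": 0, "wz": 0, "fingers": 1}, {"dx": 0, "dy": 0.013, "dz": -0.002, "wx": 0, "wy": 0, "wz": 0, "fingers": 1}]
```

Call:
servo_tool --rows '[{"dx": 0, "dy": 0.012, "dz": 0.005, "wx": 0, "wy": 0, "wz": 0, "fingers": 1}, {"dx": 0, "dy": 0.013, "dz": 0.003, "wx": 0, "wy": 0, "wz": 0, "fingers": 1}, {"dx": 0, "dy": 0.013, "dz": 0.001, "wx": 0, "wy": 0, "wz": 0, "fingers": 1}, {"dx": 0, "dy": 0.013, "dz": -0.001, "wx": 0, "wy": 0, "wz": 0, "fingers": 1}, {"dx": 0, "dy": 0.013, "dz": -0.002, "wx": 0, "wy": 0, "wz": 0, "fingers": 1}]'

```text
clock: 21.18
eef_pos: [561.1, -47.6, 147.5]
tool_rot: [-1.38, 1.564, -2.952]
force: [-4.6, 0.3, 7.1]
width: 18.4
```

```bash
python3 - <<'E'
from h import *
check();plan([.15]*5)
E
```

```text
t 21.18 th -1.338 cmd -1.285 r 65.6 z 147.5 | resist(cw+) -4.43 radial -1.33 Fz 7.1 w 18.4 cmd-meas mm [3.5 1.2]
[{"dx": 0, "dy": 0.012, "dz": -0.005, "wx": 0, "wy": 0, "wz": 0, "fingers": 1}, {"dx": 0, "dy": 0.011, "dz": -0.006, "wx": 0, "wy": 0, "wz": 0, "fingers": 1}, {"dx": 0, "dy": 0.01, "dz": -0.008, "wx": 0, "wy": 0, "wz": 0, "fingers": 1}, {"dx": 0, "dy": 0.009, "dz": -0.01, "wx": 0, "wy": 0, "wz": 0, "fingers": 1}, {"dx": 0, "dy": 0.008, "dz": -0.01, "wx": 0, "wy": 0, "wz": 0, "fingers": 1}]
```

Call:
servo_tool --rows '[{"dx": 0, "dy": 0.012, "dz": -0.005, "wx": 0, "wy": 0, "wz": 0, "fingers": 1}, {"dx": 0, "dy": 0.011, "dz": -0.006, "wx": 0, "wy": 0, "wz": 0, "fingers": 1}, {"dx": 0, "dy": 0.01, "dz": -0.008, "wx": 0, "wy": 0, "wz": 0, "fingers": 1}, {"dx": 0, "dy": 0.009, "dz": -0.01, "wx": 0, "wy": 0, "wz": 0, "fingers": 1}, {"dx": 0, "dy": 0.008, "dz": -0.01, "wx": 0, "wy": 0, "wz": 0, "fingers": 1}]'

```text
clock: 21.8
eef_pos: [600.2, -20.7, 147.7]
tool_rot: [-0.669, 1.565, -2.242]
force: [-1.0, -5.3, 5.2]
width: 18.5
```

```bash
python3 - <<'E'
from h import *
check();plan([.15]*5)
E
```

```text
t 21.8 th -0.598 cmd -0.535 r 65.7 z 147.7 | resist(cw+) -4.95 radial 2.22 Fz 5.2 w 18.5 cmd-meas mm [1.9 3.6]
[{"dx": 0, "dy": 0.005, "dz": -0.012, "wx": 0, "wy": 0, "wz": 0, "fingers": 1}, {"dx": 0, "dy": 0.004, "dz": -0.012, "wx": 0, "wy": 0, "wz": 0, "fingers": 1}, {"dx": 0, "dy": 0.002, "dz": -0.013, "wx": 0, "wy": 0, "wz": 0, "fingers": 1}, {"dx": 0, "dy": 0.001, "dz": -0.013, "wx": 0, "wy": 0, "wz": 0, "fingers": 1}, {"dx": 0, "dy": -0.002, "dz": -0.013, "wx": 0, "wy": 0, "wz": 0, "fingers": 1}]
```

Call:
servo_tool --rows '[{"dx": 0, "dy": 0.005, "dz": -0.012, "wx": 0, "wy": 0, "wz": 0, "fingers": 1}, {"dx": 0, "dy": 0.004, "dz": -0.012, "wx": 0, "wy": 0, "wz": 0, "fingers": 1}, {"dx": 0, "dy": 0.002, "dz": -0.013, "wx": 0, "wy": 0, "wz": 0, "fingers": 1}, {"dx": 0, "dy": 0.001, "dz": -0.013, "wx": 0, "wy": 0, "wz": 0, "fingers": 1}, {"dx": 0, "dy": -0.002, "dz": -0.013, "wx": 0, "wy": 0, "wz": 0, "fingers": 1}]'

```text
clock: 22.42
eef_pos: [610.4, 26.8, 148.0]
tool_rot: [0.53, 1.566, -1.042]
force: [3.6, -3.9, 1.9]
width: 18.1
```

```bash
python3 - <<'E'
from h import *
check();plan([.15]*5)
E
```

```text
t 22.43 th 0.162 cmd 0.215 r 65.3 z 148.0 | resist(cw+) -4.42 radial 2.97 Fz 1.9 w 18.1 cmd-meas mm [-0.8  3.3]
[{"dx": 0, "dy": -0.004, "dz": -0.013, "wx": 0, "wy": 0, "wz": 0, "fingers": 1}, {"dx": 0, "dy": -0.005, "dz": -0.011, "wx": 0, "wy": 0, "wz": 0, "fingers": 1}, {"dx": 0, "dy": -0.008, "dz": -0.011, "wx": 0, "wy": 0, "wz": 0, "fingers": 1}, {"dx": 0, "dy": -0.008, "dz": -0.01, "wx": 0, "wy": 0, "wz": 0, "fingers": 1}, {"dx": 0, "dy": -0.011, "dz": -0.008, "wx": 0, "wy": 0, "wz": 0, "fingers": 1}]
```

Call:
servo_tool --rows '[{"dx": 0, "dy": -0.004, "dz": -0.013, "wx": 0, "wy": 0, "wz": 0, "fingers": 1}, {"dx": 0, "dy": -0.005, "dz": -0.011, "wx": 0, "wy": 0, "wz": 0, "fingers": 1}, {"dx": 0, "dy": -0.008, "dz": -0.011, "wx": 0, "wy": 0, "wz": 0, "fingers": 1}, {"dx": 0, "dy": -0.008, "dz": -0.01, "wx": 0, "wy": 0, "wz": 0, "fingers": 1}, {"dx": 0, "dy": -0.011, "dz": -0.008, "wx": 0, "wy": 0, "wz": 0, "fingers": 1}]'

```text
clock: 23.05
eef_pos: [584.1, 68.9, 148.1]
tool_rot: [1.367, 1.567, -0.205]
force: [5.6, -0.8, -0.0]
width: 18.6
```

```bash
python3 - <<'E'
from h import *
check();plan([.15]*5)
E
```

```text
t 23.05 th 0.943 cmd 0.965 r 65.0 z 148.1 | resist(cw+) -4.99 radial 2.60 Fz -0.0 w 18.6 cmd-meas mm [-1.6  0.9]
[{"dx": 0, "dy": -0.011, "dz": -0.006, "wx": 0, "wy": 0, "wz": 0, "fingers": 1}, {"dx": 0, "dy": -0.012, "dz": -0.005, "wx": 0, "wy": 0, "wz": 0, "fingers": 1}, {"dx": 0, "dy": -0.012, "dz": -0.003, "wx": 0, "wy": 0, "wz": 0, "fingers": 1}, {"dx": 0, "dy": -0.013, "dz": -0.001, "wx": 0, "wy": 0, "wz": 0, "fingers": 1}, {"dx": 0, "dy": -0.013, "dz": 0.001, "wx": 0, "wy": 0, "wz": 0, "fingers": 1}]
```

Call:
servo_tool --rows '[{"dx": 0, "dy": -0.011, "dz": -0.006, "wx": 0, "wy": 0, "wz": 0, "fingers": 1}, {"dx": 0, "dy": -0.012, "dz": -0.005, "wx": 0, "wy": 0, "wz": 0, "fingers": 1}, {"dx": 0, "dy": -0.012, "dz": -0.003, "wx": 0, "wy": 0, "wz": 0, "fingers": 1}, {"dx": 0, "dy": -0.013, "dz": -0.001, "wx": 0, "wy": 0, "wz": 0, "fingers": 1}, {"dx": 0, "dy": -0.013, "dz": 0.001, "wx": 0, "wy": 0, "wz": 0, "fingers": 1}]'

```text
clock: 23.68
eef_pos: [537.1, 80.6, 147.8]
tool_rot: [1.795, 1.569, 0.225]
force: [4.7, 0.8, 2.0]
width: 18.2
```

```bash
python3 - <<'E'
from h import *
check();plan([.15]*4+[.13],zero=0)
E
```

```text
t 23.68 th 1.707 cmd 1.715 r 64.9 z 147.8 | resist(cw+) -4.74 radial 0.14 Fz 2.0 w 18.2 cmd-meas mm [-0.3 -0.3]
[{"dx": 0, "dy": -0.013, "dz": 0.002, "wx": 0, "wy": 0, "wz": 0, "fingers": 1}, {"dx": 0, "dy": -0.012, "dz": 0.005, "wx": 0, "wy": 0, "wz": 0, "fingers": 1}, {"dx": 0, "dy": -0.011, "dz": 0.007, "wx": 0, "wy": 0, "wz": 0, "fingers": 1}, {"dx": 0, "dy": -0.011, "dz": 0.008, "wx": 0, "wy": 0, "wz": 0, "fingers": 1}, {"dx": 0, "dy": -0.007, "dz": 0.008, "wx": 0, "wy": 0, "wz": 0, "fingers": 1}]
```

Call:
servo_tool --rows '[{"dx": 0, "dy": -0.013, "dz": 0.002, "wx": 0, "wy": 0, "wz": 0, "fingers": 1}, {"dx": 0, "dy": -0.012, "dz": 0.005, "wx": 0, "wy": 0, "wz": 0, "fingers": 1}, {"dx": 0, "dy": -0.011, "dz": 0.007, "wx": 0, "wy": 0, "wz": 0, "fingers": 1}, {"dx": 0, "dy": -0.011, "dz": 0.008, "wx": 0, "wy": 0, "wz": 0, "fingers": 1}, {"dx": 0, "dy": -0.007, "dz": 0.008, "wx": 0, "wy": 0, "wz": 0, "fingers": 1}]'

```text
clock: 24.3
eef_pos: [495.7, 57.6, 147.6]
tool_rot: [2.028, 1.57, 0.457]
force: [4.1, 1.2, 5.3]
width: 18.4
```

Call:
servo_tool --rows '[{"dx": 0, "dy": 0, "dz": 0, "wx": 0, "wy": 0, "wz": 0, "fingers": 1}, {"dx": 0, "dy": 0, "dz": 0, "wx": 0, "wy": 0, "wz": 0, "fingers": 1}]'

```text
clock: 24.55
eef_pos: [495.4, 57.2, 147.5]
tool_rot: [-1.094, 1.57, -2.665]
force: [2.7, 0.7, 6.6]
width: 18.0
```

```bash
python3 - <<'E'
from h import *
check()
E
```

```text
t 24.55 th 2.461 cmd 2.445 r 65.0 z 147.5 | resist(cw+) -2.21 radial -1.69 Fz 6.6 w 18.0 cmd-meas mm [0.9 0.6]
```

Net lift travel is 2.461 + 3.85 ≈ 6.31 rad, about 1.00 turn. Releasing and rising straight up.

Call:
servo_tool --rows '[{"dx": 0, "dy": 0, "dz": 0, "wx": 0, "wy": 0, "wz": 0, "fingers": 0}, {"dx": 0, "dy": 0, "dz": 0, "wx": 0, "wy": 0, "wz": 0, "fingers": 0}, {"dx": 0, "dy": 0, "dz": 0, "wx": 0, "wy": 0, "wz": 0, "fingers": 0}, {"dx": 0, "dy": 0, "dz": 0, "wx": 0, "wy": 0, "wz": 0, "fingers": 0}, {"dx": 0, "dy": 0, "dz": 0, "wx": 0, "wy": 0, "wz": 0, "fingers": 0}]'

```text
clock: 25.18
eef_pos: [495.8, 57.9, 147.2]
tool_rot: [-1.359, 1.57, -2.929]
force: [-1.0, -1.3, -0.2]
width: 85.6
```

Call:
servo_tool --rows '[{"dx": -0.02, "dy": 0, "dz": 0, "wx": 0, "wy": 0, "wz": 0, "fingers": 0}, {"dx": -0.05, "dy": 0, "dz": 0, "wx": 0, "wy": 0, "wz": 0, "fingers": 0}, {"dx": -0.06, "dy": 0, "dz": 0, "wx": 0, "wy": 0, "wz": 0, "fingers": 0}, {"dx": -0.06, "dy": 0, "dz": 0, "wx": 0, "wy": 0, "wz": 0, "fingers": 0}, {"dx": -0.05, "dy": 0.06, "dz": 0, "wx": 0, "wy": 0, "wz": 0, "fingers": 0}]'

```text
clock: 25.8
eef_pos: [539.2, 58.2, 330.9]
tool_rot: [2.044, 1.57, 0.474]
force: [1.6, -0.1, 0.7]
width: 85.5
```

Call:
servo_tool --rows '[{"dx": 0, "dy": 0.03, "dz": 0.04, "wx": 0, "wy": 0, "wz": 0, "fingers": 0}, {"dx": 0, "dy": 0, "dz": 0, "wx": 0, "wy": 0, "wz": 0, "fingers": 0}, {"dx": 0, "dy": 0, "dz": 0, "wx": 0, "wy": 0, "wz": 0, "fingers": 0}]'

```text
clock: 26.18
eef_pos: [562.8, 28.4, 327.6]
tool_rot: [-2.372, 1.57, 2.341]
force: [0.4, -0.1, -0.5]
width: 85.2
```

```bash
python3 - <<'E'
from h import *
s=ctrl.read_state(); ci=ctrl.camera_info('wrist'); im=ctrl.get_image('wrist'); save('w4.png',im)
print(s['clock'],s['eef_pos'],s['force'].round(2),s['width'])
a=2.461; X=(545.9+65*np.cos(a),16.3+65*np.sin(a))
print('handle pred',proj(ci,(*X,133)),proj(ci,(*X,183)),'stem 115/118',proj(ci,(545.9,16.3,115)),proj(ci,(545.9,16.3,118)))
for l in ['grip','stem_top']: print(l,[(r['conf'],r['point']) for r in ctrl.mark_of(l,'wrist')[:2]])
E
```

```text
26.175 [562.78394961  28.39090782 327.64060831] [ 0.36 -0.07 -0.45] 85.2249866578122
handle pred [230.04679536 230.25447008] [226.1018029  249.41136448] stem 115/118 [266.36368224 182.77466495] [266.44910283 183.3887763 ]
grip [(0.79, [482.0, 306.6]), (0.56, [224.0, 239.0])]
stem_top [(0.57, [267.0, 182.7])]
```

View pics/w4.png

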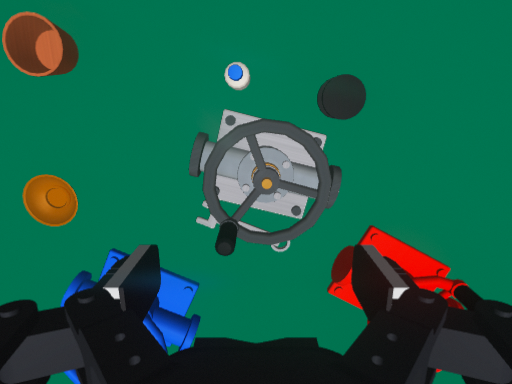

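The handle is where I released it (top at px (225,247), predicted (226,249)). The stem is at (267,183), the gripper is clear, and the glue, reel, spanner, dish and tin look undisturbed. Handing in.

```bash
python3 - <<'E'
from h import *
print(ctrl.finish_job())
E
```

```text
the job is handed in; nothing more can be done
None
```

I closed the grey valve onto its seat, opened it by about one true screw turn, let go, and handed the job in at about 26 s. No verdict came back.

- **Closing:** Turning clockwise, the screw took hold at about −2.9 rad with 3–5 N of drag. The force then jumped to 9.9 N, and a further 2.3 mm of handle travel raised it to 14.3 N. That is the seat, at about −6.6 rad. The highest force along the circle that I read was 14.3 N, well under the clutch's 23 N limit, though I only had readings at the end of each move.
- **Opening:** Slack ran out at about −3.85 rad, give or take 0.06 (0.43 turn of slack, inside the stated range). I stopped at 2.46 rad, which is 6.31 rad or about 1.00 turn after pick-up. The allowance is 0.13 turn.
- **Last checks:** The open gripper is about 180 mm above where it held the handle, with no contact force beyond noise. The wheel stayed where I released it, and the bystanders in the wrist view (glue, reel, spanner, dish, tin) looked undisturbed. The grinder and tissue box were out of view; the arm did not go near them after the first move.
- **Not confirmed:** The cameras cannot resolve 0.4 mm of stem height (3 mm is about 0.6 px). The one-turn result therefore rests on the force and angle measurements. I could not read the clutch directly.

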